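# Hang the nested sample scoops on the drying hook

### The arm

A 6-joint arm with a two-finger parallel gripper is mounted at the origin on the work surface. World frame = base frame: x ahead of the robot, y to its left, z up, the work surface at z = 0. Lengths are in mm, angles in rad, forces in N, time in s.
With the tool pointing down it reaches from about 300 to 875 mm from the base axis. Payload 6.4 kg.
Tool frame: the origin (TCP) lies midway between the tips of the shut fingers; the grasp point (between the pads) lies 19 mm behind it (ctrl.grip_point_offset is the distance from the TCP to the grasp point, in mm); z points along the fingers, y is the direction in which the jaws open and shut (so a half turn about z gives the same grasp; the last joint's range is limited). The gripper opens to 88 mm and grips with 3 to 60 N. Pads are 18 mm wide; open, the fingers measure 123 mm over their backs; the gripper's body (75 mm by 187 mm) begins 45 mm behind the grasp point.
Start: joints at [-1.435, 0.181, 1.607, -0, 1.354, -0.206], TCP at [192.747, -541.747, 238.714] pointing down, gripper open.
Joint ranges: [-2.99, 2.99], [-0.89, 2.07], [0.3, 2.58], [-1.14, 4.28], [0, 2.63], [-3.12, 3.12]. Speed limits (rad/s): [2.57, 2.57, 3.01, 3.14, 3.14, 3.14].

### API

Orientations are given as a unit quaternion [x, y, z, w].
In Python, from station import ctrl, viewer gives the robot as it stands.
- The arm moves only by the tool play_rows, never from a script. Its argument "increments" is a list of rows, each an object with "translation": the shift along the tool's x, y, z in mm, a list of three; "rotation": the turn, a rotation vector about the tool's x, y, z in rad, a list of three; "claw": the opening, from 0 (shut) to 1 (fully open). In form: [{"translation": [tx, ty, tz], "rotation": [wx, wy, wz], "claw": claw}, ...]. A call has 1 to 8 rows; each row is the pose to reach, as a shift and turn from the pose measured when the call began, along the tool's axes at that moment; what a row does not reach only later rows make up. A row lasts 1/10 s, in which the tool goes at most 50 mm and 8.59 degrees, less where a joint would pass 70% of its speed; a pose out of reach is approached as far as the arm can. A call with a gripper value outside its range is refused whole. The fingers move at their own pace and stop on an object; "newtons" is the grip in N (left out, the last holds). Time passes only in rows, so rows that repeat a pose let the fingers close. It gives the time, the measured TCP pose, the force and the opening at its end, in the units of the state.
- ctrl.observe(): the state, without advancing time (a new reading comes with each control period).
- viewer.grab_frame(name): name is "scene" or "side" or "wrist"; returns a dict with "color" (400x640x3 uint8, blue, green, red), "z_map" (400x640 float32, mm along the optical axis (not along the pixel's ray), 0 where there is no reading), "fx", "fy", "cx", "cy" (pixels), "R" (3x3) and "t" (3): a world point X has camera coordinates R X + t. Camera axes: x right, y down, z forward; pixel columns grow to the right and rows downward; lengths in mm; the calibration is good to about 2 mm. A picture is of the moment at which its call begins.
- ctrl.close_job(): hands the job in, once; it reports no verdict.
The state is a dict: "t": time; "joints": joint angles; "joint_velocities": joint speeds; "joint_efforts": joint torques, N m; "position": TCP position; "orientation": TCP orientation; "wrist_force": force on the tool from outside, world axes, zero at the start; "torque": the same for the moment, N m; "opening": finger opening in mm.
Only numpy, scipy, OpenCV 4.12 (cv2) and the standard library are available. Lean on these libraries where they do the work, as an engineer would, in place of code of your own. Each camera call takes 0.05 s, during which the arm holds its last target.

### The job

Hang the three washed sample scoops by their eyes on the one hook of the sloped drying stand, largest first, then the middle one, then the small one, so that each bowl sits fully down inside the one before it and the handles lie over one another, bowls pointing down the slope. Let go of them all and leave the bottle, the dish and the jar where they stand.

Things in the scene. Friction and masses are not known exactly. Their poses are not given: they have to be found in the camera images.
- board: sloped face of a fixed plywood drying stand, 130 mm wide, tilted 30 degrees, low edge towards the robot. Origin: on its surface at the foot of the hook, 115 mm above the table. z: square to the board, along the hook (30 degrees from vertical, leaning to the robot); x: up the slope; y: across. The board reaches 185 mm down the slope (-x) and 35 mm up it from the hook.
- hook_tip (a point): end of the hook, on its axis: a straight round steel peg 14 mm thick with a red 18 mm ball end, standing 87 mm off the board (same axes as the board); a washer 44 mm wide, 4 mm thick lies round its foot. The eyes have 7 mm room all round on the peg and the bowls 10 mm in one another; a scoop let go may slip down the slope by up to 7 mm.
- large_handle (a point): large scoop, white, about 140 g: round open bowl (radius 58 at the rim, 56 at the base, 42 tall, wall 4, floor 9) and a flat level handle 12 wide, 8 thick, top flush with the rim. Point: where to pinch the handle across its width, mid-thickness, 38 above the underside. x: along the handle from bowl to eye; z: out of the bowl's mouth. Bowl axis 78 towards -x, eye 40 towards +x (all mm).
- large_eye (a point): centre, mid-thickness, of the 28 mm hanging hole (through along z; ring 42 mm outside, 8 mm thick) at the end of the large scoop's handle, 118 mm from the bowl's axis; same axes as the handle. Properly hung, it is round the hook, 38 mm off the board, the bowl's underside 0 mm off the board, the scoop's x and z axes along the board's x and z.
- middle_handle (a point): middle scoop, green, about 110 g: round open bowl (radius 44 at the rim, 42 at the base, 42 tall, wall 4, floor 9) and a flat level handle 22 wide, 8 thick, top flush with the rim. Point: where to pinch the handle across its width, mid-thickness, 38 above the underside. x: along the handle from bowl to eye; z: out of the bowl's mouth. Bowl axis 78 towards -x, eye 40 towards +x (all mm).
- middle_eye (a point): centre, mid-thickness, of the 28 mm hanging hole (through along z; ring 42 mm outside, 8 mm thick) at the end of the middle scoop's handle, 118 mm from the bowl's axis; same axes as the handle. Properly hung, it is round the hook, 47 mm off the board, the bowl's underside 9 mm off the board, the scoop's x and z axes along the board's x and z.
- small_handle (a point): small scoop, orange, about 80 g: round open bowl (radius 30 at the rim, 28 at the base, 42 tall, wall 4, floor 9) and a flat level handle 32 wide, 8 thick, top flush with the rim. Point: where to pinch the handle across its width, mid-thickness, 38 above the underside. x: along the handle from bowl to eye; z: out of the bowl's mouth. Bowl axis 78 towards -x, eye 40 towards +x (all mm).
- small_eye (a point): centre, mid-thickness, of the 28 mm hanging hole (through along z; ring 42 mm outside, 8 mm thick) at the end of the small scoop's handle, 118 mm from the bowl's axis; same axes as the handle. Properly hung, it is round the hook, 56 mm off the board, the bowl's underside 18 mm off the board, the scoop's x and z axes along the board's x and z.
- bottle: bystander: white bottle with a blue label, 48 mm across, 100 mm tall; origin under its base
- dish: bystander: white sample dish, 100 mm across, 35 mm tall; origin under its base
- jar: bystander: amber glass jar, 64 mm across, 80 mm tall; origin under its base
Things that resemble listed ones, but are neither listed nor needed, are in the scene too. Leave any blue or yellow look-alike of the part that bears large_handle alone.

How it is judged (in metres and radians):
On the way, in this order (a step that is already met when the one before it is completed fails the run):
1. the large scoop hangs on the hook, its bowl down on the board (x of large_eye in the frame of board between -0.01 and 0.01 m and y of large_eye in the frame of board between -0.01 and 0.01 m and z of large_eye in the frame of board between 0.032 and 0.044 m and x of large_handle in the frame of board below -0.03 m and angle between the z axis of large_eye and the z axis of board, either way round below 0.12 rad and angle between the x axis of large_eye and the x axis of board, either way round below 0.25 rad and not (x of middle_eye in the frame of board between -0.01 and 0.01 m and y of middle_eye in the frame of board between -0.01 and 0.01 m and z of middle_eye in the frame of board between 0.041 and 0.053 m and x of middle_handle in the frame of board below -0.03 m and angle between the z axis of middle_eye and the z axis of board, either way round below 0.12 rad and angle between the x axis of middle_eye and the x axis of board, either way round below 0.25 rad) and not (x of small_eye in the frame of board between -0.01 and 0.01 m and y of small_eye in the frame of board between -0.01 and 0.01 m and z of small_eye in the frame of board between 0.05 and 0.062 m and x of small_handle in the frame of board below -0.03 m and angle between the z axis of small_eye and the z axis of board, either way round below 0.12 rad and angle between the x axis of small_eye and the x axis of board, either way round below 0.25 rad)), for 0.2 s.
2. the middle scoop hangs on the hook in front of it, its bowl down in the large bowl (x of large_eye in the frame of board between -0.01 and 0.01 m and y of large_eye in the frame of board between -0.01 and 0.01 m and z of large_eye in the frame of board between 0.032 and 0.044 m and x of each of large_handle, middle_handle in the frame of board below -0.03 m and angle between the z axis of each of large_eye, middle_eye and the z axis of board, either way round below 0.12 rad and angle between the x axis of each of large_eye, middle_eye and the x axis of board, either way round below 0.25 rad and x of middle_eye in the frame of board between -0.01 and 0.01 m and y of middle_eye in the frame of board between -0.01 and 0.01 m and z of middle_eye in the frame of board between 0.041 and 0.053 m and not (x of small_eye in the frame of board between -0.01 and 0.01 m and y of small_eye in the frame of board between -0.01 and 0.01 m and z of small_eye in the frame of board between 0.05 and 0.062 m and x of small_handle in the frame of board below -0.03 m and angle between the z axis of small_eye and the z axis of board, either way round below 0.12 rad and angle between the x axis of small_eye and the x axis of board, either way round below 0.25 rad)), for 0.2 s.
3. the small scoop hangs on the hook in front of both, its bowl down in the middle bowl (x of large_eye in the frame of board between -0.01 and 0.01 m and y of large_eye in the frame of board between -0.01 and 0.01 m and z of large_eye in the frame of board between 0.032 and 0.044 m and x of each of large_handle, middle_handle, small_handle in the frame of board below -0.03 m and angle between the z axis of each of large_eye, middle_eye, small_eye and the z axis of board, either way round below 0.12 rad and angle between the x axis of each of large_eye, middle_eye, small_eye and the x axis of board, either way round below 0.25 rad and x of middle_eye in the frame of board between -0.01 and 0.01 m and y of middle_eye in the frame of board between -0.01 and 0.01 m and z of middle_eye in the frame of board between 0.041 and 0.053 m and x of small_eye in the frame of board between -0.01 and 0.01 m and y of small_eye in the frame of board between -0.01 and 0.01 m and z of small_eye in the frame of board between 0.05 and 0.062 m), for 0.2 s.
At the end, for the whole second after the job is handed in: All three hang nested on the hook, large, middle, small outwards: eye centres within 10 mm of the hook axis along and across the slope, within 6 mm of 38, 47, 56 mm off the board, flat to it within 7 degrees, handles up the slope within 14 degrees; all released and at rest (all of step 3); the robot touches nothing.
It fails at once if the bottle is pushed more than 30 mm or tipped (distance of bottle from where it was at the start of the episode above 0.03 m or angle between bottle's own z axis and vertical above 0.4 rad).
It fails at once if the dish is pushed more than 30 mm or tipped (distance of dish from where it was at the start of the episode above 0.03 m or angle between dish's own z axis and vertical above 0.4 rad).
It fails at once if the jar is pushed more than 30 mm or tipped (distance of jar from where it was at the start of the episode above 0.03 m or angle between jar's own z axis and vertical above 0.4 rad).
It also fails if it takes over 69 s, if anything falls off the work surface, if the arm or the gripper's body presses on something with over 40 N, if the wrist force passes 120 N, or if a joint passes its speed limit or range.

## Working session

There is one attempt and no reset: what is moved stays moved. The work goes in short steps, Python scripts to look and compute and a tool call to move; the robot and the scene stay as the last step left them, time stands still between calls to the robot, and variables do not carry over. Pictures are saved under pics/ and viewed, and the job is handed in when it is done.

Besides the shell and the picture viewer there is one more tool, called after ">>>" in YAML: its name, and indented under it one key for each argument. play_rows: Moves the arm, as the interface text tells. Its arguments: {"type":"object","properties":{"increments":{"type":"array","items":{"type":"object","properties":{"translation":{"type":"array","items":{"type":"number"}},"rotation":{"type":"array","items":{"type":"number"}},"claw":{"type":"number"}}}},"newtons":{"type":"number"}},"required":["increments"]}

```bash
ls; mkdir -p pics
python3 - <<'E'
from station import ctrl, viewer
import cv2,numpy as np
s=ctrl.observe();print(s)
for n in ["scene","side","wrist"]:
    f=viewer.grab_frame(n);cv2.imwrite(f"pics/a_{n}.png",f["color"]);np.savez(f"pics/a_{n}.npz",**f);print(n,f["fx"],f["cx"],f["cy"],f["R"].round(3).tolist(),f["t"])
E
```

```text
pics
{'t': 0.0, 'joints': array([-1.43529617e+00,  1.81513100e-01,  1.60795841e+00,  8.19543700e-06,
        1.35377702e+00, -2.06327548e-01]), 'joint_velocities': array([3.10336460e-03, 9.02630918e-05, 5.78601269e-04, 5.57929309e-05,
       4.05359184e-04, 2.22699178e-03]), 'joint_efforts': array([-1.28146017e-03, -4.33873665e+01, -3.41848934e+01,  7.00808340e-02,
        3.86517774e-02, -1.47506189e-04]), 'position': array([ 192.67970623, -541.21926902,  237.84980437]), 'orientation': array([ 9.85429561e-01,  1.70082025e-01,  3.33126329e-05, -8.27278783e-04]), 'wrist_force': array([ 0.32774789,  0.21610703, -0.2677618 ]), 'torque': array([-0.00659683,  0.00531329, -0.00857496]), 'opening': 87.91609477746428}
scene 381.0767528584398 322.1709011510256 195.6874316672738 [[-0.178, 0.984, 0.011], [0.58, 0.114, -0.807], [-0.795, -0.137, -0.591]] [  65.47294875 -207.83865467 1927.51632332]
side 487.840395897063 317.97423054330267 203.96696581757178 [[-0.978, -0.209, 0.018], [-0.15, 0.637, -0.756], [0.147, -0.742, -0.654]] [ 525.95407795  141.84022267 1688.61333194]
wrist 295.98835212672594 316.5300176054995 195.97281378011638 [[0.335, -0.942, -0.002], [-0.896, -0.319, 0.309], [-0.292, -0.102, -0.951]] [-574.91327145  -41.92442679  391.73704595]
```

View pics/a_scene.png

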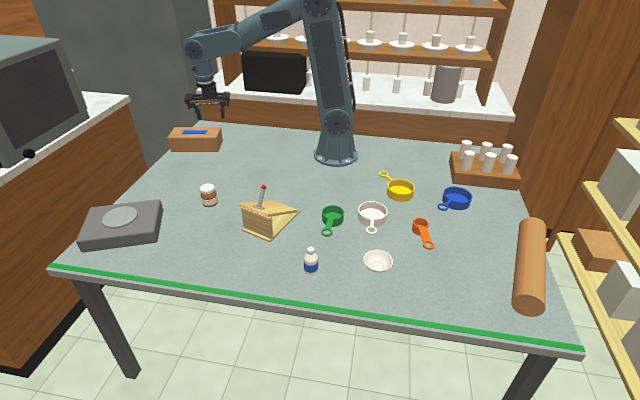

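View pics/a_side.png

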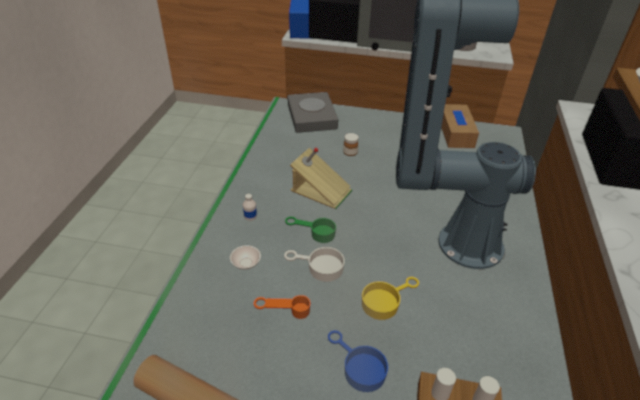

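View pics/a_wrist.png

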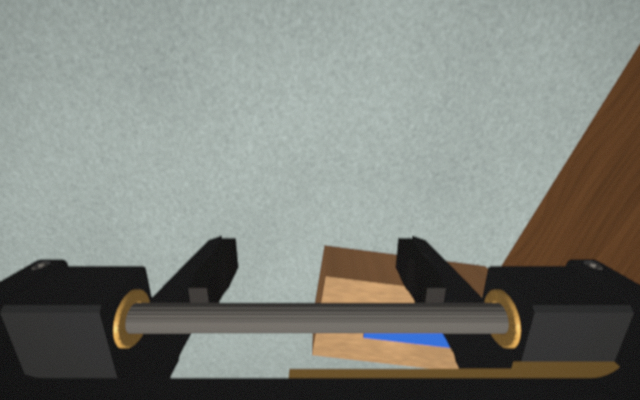

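Candidates for the large scoop, in scene pixels: white scoop with handle (372,215), which I choose; white dish without handle (378,260), the bystander; yellow (400,190) and blue (457,198) look-alikes, left alone. The middle scoop is green (332,216) and the small one orange (423,232).

Run:
```python
import cv2,numpy as np
a=cv2.imread("pics/a_scene.png")[175:275,230:440];cv2.imwrite("pics/c1.png",cv2.resize(a,(798,380),interpolation=cv2.INTER_CUBIC))
a=cv2.imread("pics/a_side.png")[130:330,230:400];cv2.imwrite("pics/c2.png",cv2.resize(a,(510,600),interpolation=cv2.INTER_CUBIC))
```

```text
(no output)
```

View pics/c1.png

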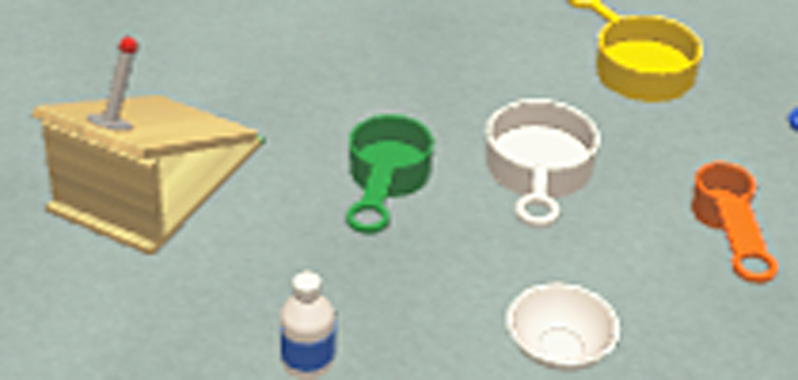

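View pics/c2.png

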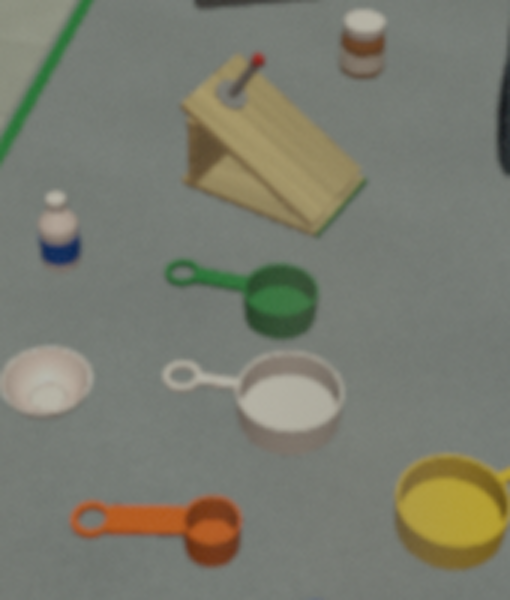

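```bash
cat > h.py <<'E'
import numpy as np,cv2
from scipy.spatial.transform import Rotation as Rot
def load(n): 
    d=np.load(n); return {k:d[k] for k in d.files}
def ray(f,u,v,z):
    R=f["R"];t=f["t"];c=-R.T@t
    d=R.T@np.array([(u-f["cx"])/f["fx"],(v-f["cy"])/f["fy"],1])
    return c+d*(z-c[2])/d[2]
def proj(f,X):
    p=(f["R"]@np.atleast_2d(X).T).T+f["t"]; return np.c_[p[:,0]/p[:,2]*f["fx"]+f["cx"],p[:,1]/p[:,2]*f["fy"]+f["cy"]]
def tri(obs):
    A=[];b=[]
    for f,u,v in obs:
        x=(u-f["cx"])/f["fx"];y=(v-f["cy"])/f["fy"];R=f["R"];t=f["t"]
        A+=[R[0]-x*R[2],R[1]-y*R[2]];b+=[x*t[2]-t[0],y*t[2]-t[1]]
    return np.linalg.lstsq(np.array(A),np.array(b),rcond=None)[0]
def cloud(f):
    z=f["z_map"];v,u=np.mgrid[0:z.shape[0],0:z.shape[1]]
    p=np.stack([(u-f["cx"])/f["fx"]*z,(v-f["cy"])/f["fy"]*z,z],-1)
    return (p-f["t"])@f["R"]
E
python3 - <<'E'
from h import *
S=load("pics/a_scene.npz");D=load("pics/a_side.npz")
for n,a,b in [("L",(371.6,230),(290.7,255)),("M",(326.8,232.1),(291,221)),("S",(428.7,245),(260.7,303))]:
    print(n,ray(S,*a,38).round(1),ray(D,*b,38).round(1),tri([(S,*a),(D,*b)]).round(1))
print("ball",tri([(S,263.7,186.8),(D,316,150)]).round(1))
for nm,f,box in [("scene",S,(175,275,230,440)),("side",D,(130,330,230,400))]:
    P=cloud(f);r0,r1,c0,c1=box;m=np.zeros(P.shape[:2],bool);m[r0:r1,c0:c1]=1;m&=f["z_map"]>0
    hsv=cv2.cvtColor(f["color"],cv2.COLOR_BGR2HSV);H,Sa,V=[hsv[...,i].astype(int) for i in range(3)]
    for n,c in [("green",(H>50)&(H<80)&(Sa>120)),("orange",(H<14)&(Sa>180)&(V>100)),("wood",(H>15)&(H<30)&(Sa>50)&(V>120))]:
        q=P[m&c]
        print(nm,n,len(q),q.min(0).round(),q.max(0).round())
        if n=="wood":
            # RANSAC plane
            rng=np.random.default_rng(0);best=0
            for _ in range(500):
                s=q[rng.choice(len(q),3,False)];nn=np.cross(s[1]-s[0],s[2]-s[0]);nn/=np.linalg.norm(nn)+1e-9
                if nn[2]<0:nn=-nn
                if not .8<nn[2]<.93: continue
                i=abs((q-s[0])@nn)<3
                if i.sum()>best:best=i.sum();bi=i
            w=q[bi];cc=w.mean(0);nn=np.linalg.svd(w-cc)[2][2];nn*=np.sign(nn[2]);print("plane",best,cc.round(1),nn.round(3),np.degrees(np.arccos(nn[2])),np.degrees(np.arctan2(nn[1],nn[0])))
E
```

```text
L [585.5 224.8  38. ] [582.2 220.2  38. ] [583.  223.1  38. ]
M [628.6  64.2  38. ] [621.8  62.8  38. ] [623.2  62.1  35. ]
S [627.2 429.5  38. ] [620.  426.9  38. ] [621.8 428.2  35.7]
ball [ 587.4 -177.8  181. ]
scene green 380 [462.  24.   1.] [647. 106.  47.]
scene orange 257 [ 477. -181.    2.] [644. 444. 194.]
scene wood 2171 [ 150. -335.   -5.] [809. 445. 134.]
plane 431 [ 577.1 -162.8   82.4] [-0.468  0.168  0.868] 29.799642716005547 160.2083905574597
side green 326 [ 486. -532.   -7.] [937. 106.  50.]
side orange 502 [ 480. -176.    4.] [637. 449. 184.]
side wood 2910 [ 218. -440.   -5.] [676. 385. 181.]
plane 811 [ 562.7 -164.5   75. ] [-0.474  0.167  0.865] 30.172705602615206 160.56875213574943
```

Run:
```python
from h import *
W=load("pics/a_wrist.npz")
R=Rot.from_quat([9.85429561e-01,1.70082025e-01,3.3e-05,-8.27e-04]).as_matrix();p=np.array([192.68,-541.22,237.85])
c=-W["R"].T@W["t"];print("cam world",c,"tool",R.T@(c-p));print("cam axes in tool (rows x,y,z)",(W["R"]@R).round(3))
print("tool axes",R.T.round(3))
# eye / handle directions: segment rim points
S=load("pics/a_scene.npz");D=load("pics/a_side.npz")
for f,nm,box in [(S,"scene",(195,260,300,445)),(D,"side",(205,325,240,360))]:
    P=cloud(f);hsv=cv2.cvtColor(f["color"],cv2.COLOR_BGR2HSV);H,Sa,V=[hsv[...,i].astype(int) for i in range(3)]
    m=np.zeros(H.shape,bool);m[box[0]:box[1],box[2]:box[3]]=1
    for n,c in [("green",(H>50)&(H<80)&(Sa>120)),("orange",(H<14)&(Sa>150)&(V>100)),("white",(Sa<50)&(V>150))]:
        q=P[m&c&(P[...,2]>30)&(P[...,2]<55)]
        print(nm,n,len(q),q.mean(0).round(),q.min(0).round(),q.max(0).round())
```

```text
cam world [ 269.13994021 -515.18837587  384.55879964] tool [  80.81310265    0.86698346 -146.68241402]
cam axes in tool (rows x,y,z) [[-0.001  1.     0.   ]
 [-0.951 -0.001 -0.309]
 [-0.309 -0.     0.951]]
tool axes [[ 0.942  0.335  0.   ]
 [ 0.335 -0.942 -0.002]
 [-0.     0.002 -1.   ]]
scene green 185 [557.  63.  39.] [465.  24.  30.] [647. 106.  47.]
scene orange 202 [564. 414.  40.] [477. 375.  30.] [644. 444.  46.]
scene white 321 [545. 229.  37.] [408. 162.  30.] [732. 304.  46.]
side green 77 [572.  70.  42.] [486.  46.  34.] [615. 106.  50.]
side orange 403 [556. 417.  42.] [479. 374.  31.] [641. 449.  52.]
side white 247 [581. 237.  40.] [411. 175.  30.] [755. 305.  49.]
```

>>> play_rows:
  increments:
    - {"translation": [585,-594,10],"rotation": [0,0,0],"claw": 1}
    - {"translation": [585,-594,10],"rotation": [0,0,0],"claw": 1}
    - {"translation": [585,-594,10],"rotation": [0,0,0],"claw": 1}
    - {"translation": [585,-594,10],"rotation": [0,0,0],"claw": 1}
    - {"translation": [585,-594,10],"rotation": [0,0,0],"claw": 1}
    - {"translation": [585,-594,10],"rotation": [0,0,0],"claw": 1}
    - {"translation": [585,-594,10],"rotation": [0,0,0],"claw": 1}
    - {"translation": [585,-594,10],"rotation": [0,0,0],"claw": 1}

```text
t: 0.95
position: [361.8, -177.2, 234.1]
orientation: [0.985, 0.17, 0.0, -0.0]
wrist_force: [-0.0, 0.4, -0.2]
opening: 88.0
```

>>> play_rows:
  increments:
    - {"translation": [300,-308,10],"rotation": [0,0,0],"claw": 1}
    - {"translation": [300,-308,10],"rotation": [0,0,0],"claw": 1}
    - {"translation": [300,-308,10],"rotation": [0,0,0],"claw": 1}
    - {"translation": [300,-308,10],"rotation": [0,0,0],"claw": 1}
    - {"translation": [300,-308,10],"rotation": [0,0,0],"claw": 1}
    - {"translation": [300,-308,10],"rotation": [0,0,0],"claw": 1}
    - {"translation": [300,-308,10],"rotation": [0,0,0],"claw": 1}
    - {"translation": [300,-308,10],"rotation": [0,0,0],"claw": 1}

```text
t: 1.75
position: [528.5, 186.6, 225.0]
orientation: [0.985, 0.17, 0.0, -0.0]
wrist_force: [-0.4, -0.3, 0.4]
opening: 88.1
```

```bash
cat > snap.py <<'E'
import sys
from station import ctrl, viewer
import cv2,numpy as np
n,cams=sys.argv[1],sys.argv[2].split(',')
s=ctrl.observe();print(round(s['t'],2),s['position'].round(1),s['orientation'].round(4),s['joints'].round(3),s['wrist_force'].round(1),round(s['opening'],1))
np.savez(f"pics/{n}_s.npz",**s)
for c in cams:
    f=viewer.grab_frame(c);cv2.imwrite(f"pics/{n}_{c}.png",f["color"]);np.savez(f"pics/{n}_{c}.npz",**f)
E
python3 snap.py b wrist
```

```text
1.75 [528.5 186.6 225. ] [ 9.854e-01  1.700e-01  2.000e-04 -4.000e-04] [1.270e-01 1.610e-01 1.659e+00 1.000e-03 1.322e+00 1.356e+00] [-0.4 -0.3  0.4] 88.1
```

View pics/b_wrist.png

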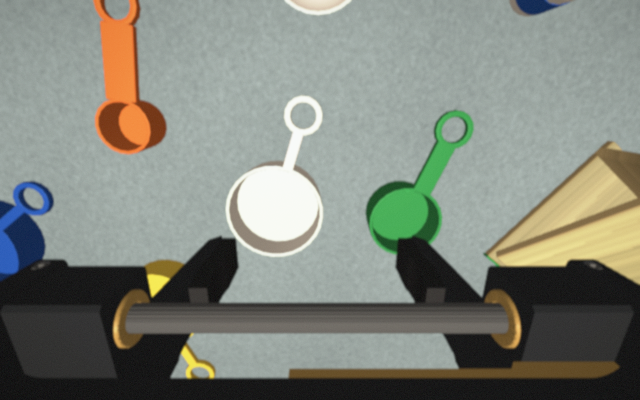

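Run:
```python
import cv2
a=cv2.imread("pics/b_wrist.png")[85:265,215:485];cv2.imwrite("pics/c3.png",cv2.resize(a,None,fx=2.9,fy=2.9,interpolation=cv2.INTER_CUBIC))
```

```text
(no output)
```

View pics/c3.png

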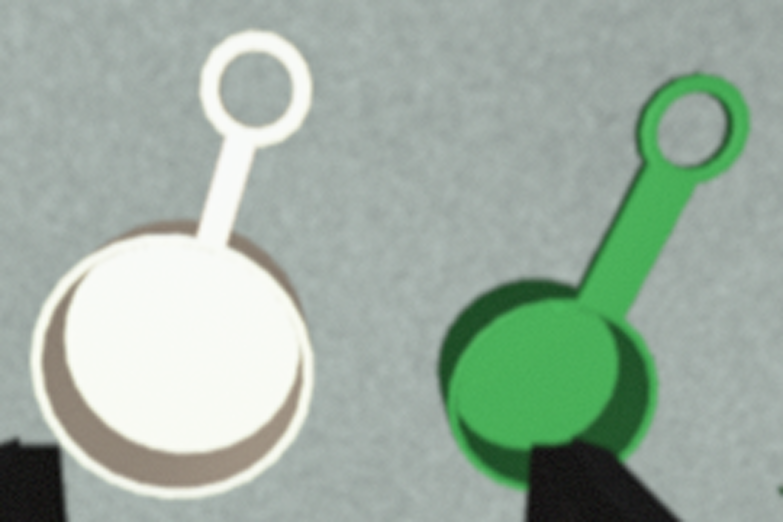

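Run:
```python
from h import *
W=load("pics/b_wrist.npz")
for n,e,h,z in [("L",(303.3,115.3),(288.1,167.8),42),("M",(454,129.3),(423.3,191.2),42),("S",(118,8),(122,101),42)]:
    E=ray(W,*e,z);Hh=ray(W,*h,z);d=E-Hh;print(n,E.round(1),Hh.round(1),np.linalg.norm(d).round(1),np.degrees(np.arctan2(d[1],d[0])).round(1))
c=ray(W,215+172/2.9,85+361/2.9,42);E=ray(W,303.3,115.3,42);d=E-c;print(c,np.linalg.norm(d),np.degrees(np.arctan2(d[1],d[0])))
```

```text
L [585.1 221.2  42. ] [524.8 218.9  42. ] 60.4 2.1
M [626.2  61.5  42. ] [551.   62.1  42. ] 75.1 -0.4
S [620.3 423.1  42. ] [534.7 407.1  42. ] 87.1 10.6
[471.22309133 218.87356832  42.        ] 113.94471052974762 1.1495859241000748
```

>>> play_rows:
  increments:
    - {"translation": [23,-27.7,40],"rotation": [0,0,0.14],"claw": 0.6}
    - {"translation": [23,-27.7,90],"rotation": [0,0,0.28],"claw": 0.6}
    - {"translation": [23,-27.7,120],"rotation": [0,0,0.316],"claw": 0.6}
    - {"translation": [23,-27.7,120],"rotation": [0,0,0.316],"claw": 0.6}

```text
t: 2.2
position: [537.7, 226.2, 98.2]
orientation: [1.0, 0.014, -0.005, -0.001]
wrist_force: [-1.5, -0.8, -1.1]
opening: 58.0
```

```bash
python3 snap.py c wrist
```

```text
2.2 [537.7 226.2  98.2] [ 0.9999  0.0144 -0.0054 -0.0013] [0.192 0.366 1.683 0.005 1.102 1.732] [-1.5 -0.8 -1.1] 58.0
```

View pics/c_wrist.png

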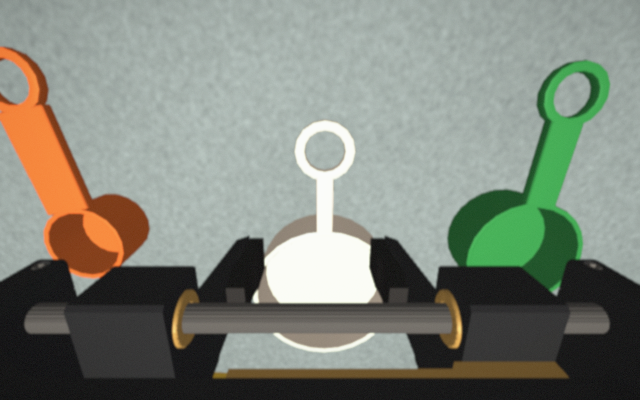

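```bash
cat > loc.py <<'E'
import sys
from h import *
# usage: loc.py name eu ev hu hv [z]
n=sys.argv[1];W=load(f"pics/{n}_wrist.npz");s=load(f"pics/{n}_s.npz")
eu,ev,hu,hv=map(float,sys.argv[2:6]);z=float(sys.argv[6]) if len(sys.argv)>6 else 42
R=Rot.from_quat(s["orientation"]).as_matrix()
E=ray(W,eu,ev,z);H=ray(W,hu,hv,z);d=E-H;d/=np.linalg.norm(d);g=E-44*d
print("eye",E.round(1),"len",np.linalg.norm(E-H).round(1),"yaw",np.degrees(np.arctan2(d[1],d[0])).round(2),"tool yaw",np.degrees(np.arctan2(R[1,0],R[0,0])).round(2))
g[2]=26;print("grasp-44",g.round(1),"tool delta",(R.T@(g-s["position"])).round(1))
E
python3 loc.py c 325 151 325 228; python3 -c "
from station import ctrl;print(ctrl.observe()['position'])"
```

```text
eye [584.9 221.3  42. ] len 57.8 yaw 2.14 tool yaw 1.66
grasp-44 [540.9 219.6  26. ] tool delta [ 3.8  6.9 72.1]
[540.15334352 226.35580055 101.77794507]
```

>>> play_rows:
  increments:
    - {"translation": [2.5,6.7,30],"rotation": [0,0,-0.008],"claw": 0.5}
    - {"translation": [2.5,6.7,60],"rotation": [0,0,-0.008],"claw": 0.5}
    - {"translation": [2.5,6.7,76],"rotation": [0,0,-0.008],"claw": 0.5}
    - {"translation": [2.5,6.7,76],"rotation": [0,0,-0.008],"claw": 0.5}
    - {"translation": [2.5,6.7,76],"rotation": [0,0,-0.008],"claw": 0.5}

```text
t: 2.75
position: [543.8, 220.2, 27.7]
orientation: [1.0, 0.019, -0.002, -0.002]
wrist_force: [1.2, -0.1, 0.0]
opening: 43.7
```

```bash
python3 snap.py d wrist
```

```text
2.75 [543.8 220.2  27.7] [ 0.9998  0.0189 -0.0015 -0.0021] [0.18  0.477 1.7   0.006 0.967 1.71 ] [ 1.2 -0.1  0. ] 43.7
```

View pics/d_wrist.png

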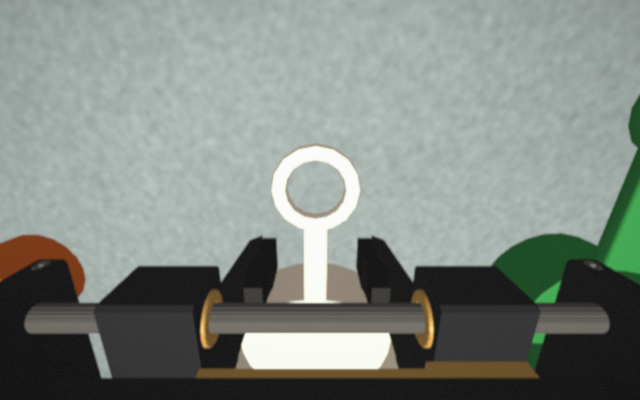

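The white handle (316,260) sits midway between the pads; closing.

>>> play_rows:
  increments:
    - {"translation": [-1,0,1],"rotation": [0,0,0],"claw": 0}
    - {"translation": [-1,0,1],"rotation": [0,0,0],"claw": 0}
    - {"translation": [-1,0,1],"rotation": [0,0,0],"claw": 0}
    - {"translation": [-1,0,1],"rotation": [0,0,0],"claw": 0}
    - {"translation": [-1,0,1],"rotation": [0,0,0],"claw": 0}
    - {"translation": [-1,0,1],"rotation": [0,0,0],"claw": 0}
  newtons: 60

```text
t: 3.4
position: [543.3, 220.4, 27.2]
orientation: [1.0, 0.019, -0.001, -0.002]
wrist_force: [-0.2, 1.1, 3.0]
opening: 10.9
```

```bash
python3 snap.py e wrist
```

```text
3.4 [543.3 220.4  27.2] [ 9.998e-01  1.900e-02 -9.000e-04 -2.200e-03] [0.181 0.476 1.703 0.006 0.964 1.71 ] [-0.2  1.1  3. ] 10.9
```

View pics/e_wrist.png

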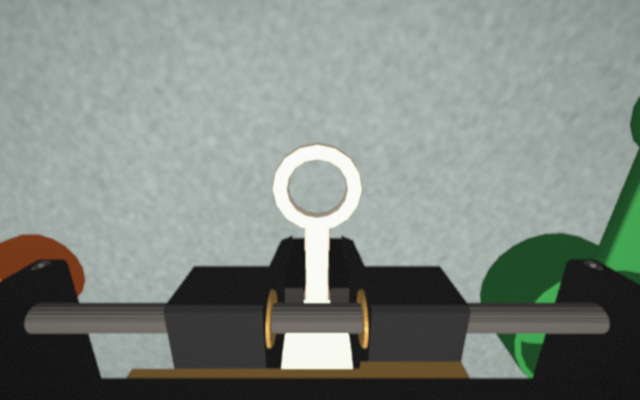

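```bash
cat > plan.py <<'E'
import sys
from h import *
from station import ctrl
YAW=-19.6; ORG=np.array([624.,-191,115])
try:
    import json;c=json.load(open("board.json"));YAW=c["yaw"];ORG=np.array(c["org"])
except Exception: pass
a=np.radians(YAW);h=np.array([np.cos(a),np.sin(a),0]);z=np.array([0,0,1.])
xb=h*np.cos(np.pi/6)+z*.5;zb=-h*.5+z*np.cos(np.pi/6);yb=np.cross(zb,xb)
B=np.c_[xb,yb,zb];RT=np.c_[xb,-yb,-zb]
def go(eye_b,off,RT=RT,dyaw=0,quiet=False):
    """eye at board coords eye_b; off= eye in tool frame. returns tool delta"""
    s=ctrl.observe();R0=Rot.from_quat(s["orientation"]).as_matrix();p0=s["position"]
    p=ORG+B@np.array(eye_b)-RT@np.array(off)
    T=R0.T@(p-p0);w=Rot.from_matrix(R0.T@RT).as_rotvec()
    print("tcp target",p.round(1),"T",T.round(1),"w",w.round(3),"|",np.linalg.norm(T).round(0),np.degrees(np.linalg.norm(w)).round(1))
    ecur=B.T@(p0+R0@np.array(off)-ORG);print("eye now in board",ecur.round(1))
E
python3 loc.py e 317.3 187 316 235
python3 - <<'E'
from h import *
W=load("pics/e_wrist.npz");s=load("pics/e_s.npz");R=Rot.from_quat(s["orientation"]).as_matrix()
o=R.T@(ray(W,317.3,187,42)-s["position"]);print("eye in tool (top)",o)
from plan import *
go([0,0,140],[41.5,0,-11])
E
```

```text
eye [585.9 220.9  42. ] len 24.5 yaw 0.7 tool yaw 2.17
grasp-44 [541.9 220.3  26. ] tool delta [-1.4 -0.   1.2]
eye in tool (top) [ 42.56399851   1.03689593 -14.84898265]
tcp target [ 529.4 -157.3  206. ] T [ -28.5  376.  -180.3] w [-0.103  0.52   0.37 ] | 418.0 37.0
eye now in board [-190.4  375.8   21.2]
```

>>> play_rows:
  increments:
    - {"translation": [0,0,-50],"rotation": [0,0,0],"claw": 0}
    - {"translation": [0,0,-100],"rotation": [0,0,0],"claw": 0}
    - {"translation": [0,0,-150],"rotation": [0,0,0],"claw": 0}
    - {"translation": [0,0,-200],"rotation": [0,0,0],"claw": 0}
    - {"translation": [0,0,-200],"rotation": [0,0,0],"claw": 0}

```text
t: 3.95
position: [547.8, 220.3, 235.6]
orientation: [1.0, 0.019, 0.006, -0.003]
wrist_force: [1.4, -0.6, -0.5]
opening: 11.0
```

```bash
python3 snap.py f wrist
python3 - <<'E'
from plan import *
go([0,0,140],[41.5,0,-11])
E
```

```text
3.95 [547.8 220.3 235.6] [ 0.9998  0.0191  0.006  -0.0033] [0.179 0.208 1.581 0.005 1.339 1.711] [ 1.4 -0.6 -0.5] 11.0
tcp target [ 529.4 -157.3  206. ] T [-31.1 376.5  23.3] w [-0.106  0.512  0.369] | 378.0 36.7
eye now in board [-85.7 376.3 197.1]
```

View pics/f_wrist.png

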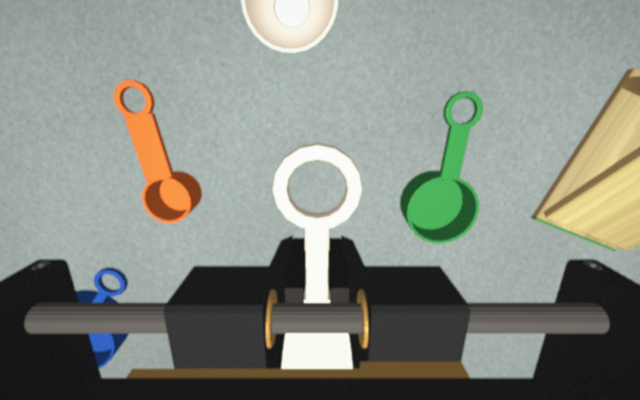

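>>> play_rows:
  increments:
    - {"translation": [-31,376,23],"rotation": [-0.106,0.512,0.369],"claw": 0}
    - {"translation": [-31,376,23],"rotation": [-0.106,0.512,0.369],"claw": 0}
    - {"translation": [-31,376,23],"rotation": [-0.106,0.512,0.369],"claw": 0}
    - {"translation": [-31,376,23],"rotation": [-0.106,0.512,0.369],"claw": 0}
    - {"translation": [-31,376,23],"rotation": [-0.106,0.512,0.369],"claw": 0}
    - {"translation": [-31,376,23],"rotation": [-0.106,0.512,0.369],"claw": 0}
    - {"translation": [-31,376,23],"rotation": [-0.106,0.512,0.369],"claw": 0}
    - {"translation": [-31,376,23],"rotation": [-0.106,0.512,0.369],"claw": 0}

```text
t: 4.8
position: [527.7, -159.6, 204.0]
orientation: [0.952, -0.166, 0.254, 0.044]
wrist_force: [-0.1, 0.4, -1.0]
opening: 10.7
```

```bash
python3 snap.py g wrist,scene,side
python3 - <<'E'
from plan import *
go([0,0,140],[41.5,0,-11])
E
```

```text
4.8 [ 527.7 -159.6  204. ] [ 0.952  -0.1656  0.2538  0.0441] [-0.575 -0.152  2.107  0.181  0.684  1.229] [-0.1  0.4 -1. ] 10.7
tcp target [ 529.4 -157.3  206. ] T [ 2.1 -1.2 -1.3] w [ 0.001  0.004 -0.004] | 3.0 0.3
eye now in board [ -2.1  -1.4 138.6]
```

View pics/g_wrist.png

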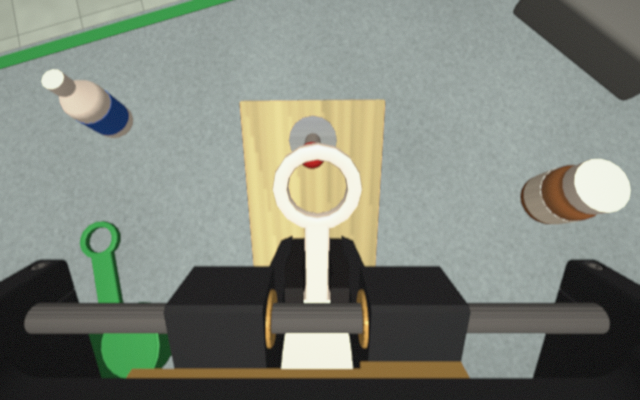

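```bash
python3 - <<'E'
import cv2
a=cv2.imread("pics/g_wrist.png")[85:275,225:405];cv2.imwrite("pics/c4.png",cv2.resize(a,None,fx=3.1,fy=3.1,interpolation=cv2.INTER_CUBIC))
a=cv2.imread("pics/g_side.png")[110:230,240:400];cv2.imwrite("pics/c5.png",cv2.resize(a,None,fx=4,fy=4,interpolation=cv2.INTER_CUBIC))
E
cat > bd.py <<'E'
from plan import *
def bray(W,u,v,zz):
    R=W["R"];c=B.T@(-R.T@W["t"]-ORG);d=B.T@(R.T@np.array([(u-W["cx"])/W["fx"],(v-W["cy"])/W["fy"],1]))
    return c+d*(zz-c[2])/d[2]
E
python3 - <<'E'
from bd import *
W=load("pics/g_wrist.npz");s=load("pics/g_s.npz")
for n,u,v,zz in [("washer",313,133,4),("TL",241,101,0),("TR",385,100,0),("BL",252,250,0),("BR",378,250,0),("eye",317.3,187.5,138.6+4)]: print(n,bray(W,u,v,zz).round(1))
E
```

```text
washer [ 9.5 -0.2  4. ]
TL [37. 63.  0.]
TR [ 37.5 -63.7   0. ]
BL [-109.8   63.7    0. ]
BR [-110.3  -66.7    0. ]
eye [ -0.3  -3.5 142.6]
```

View pics/c4.png

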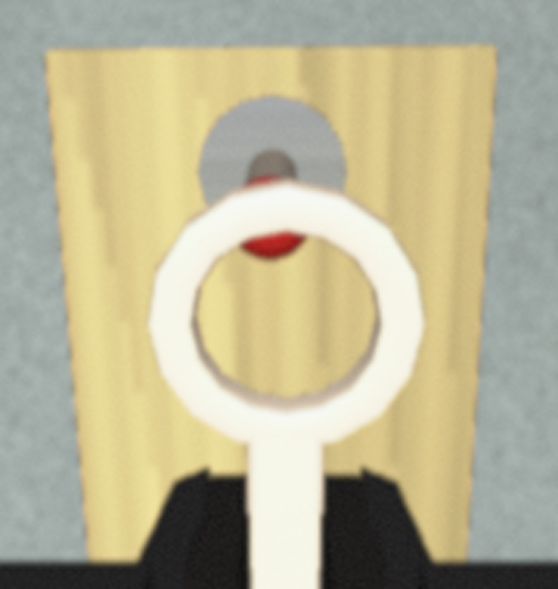

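View pics/c5.png

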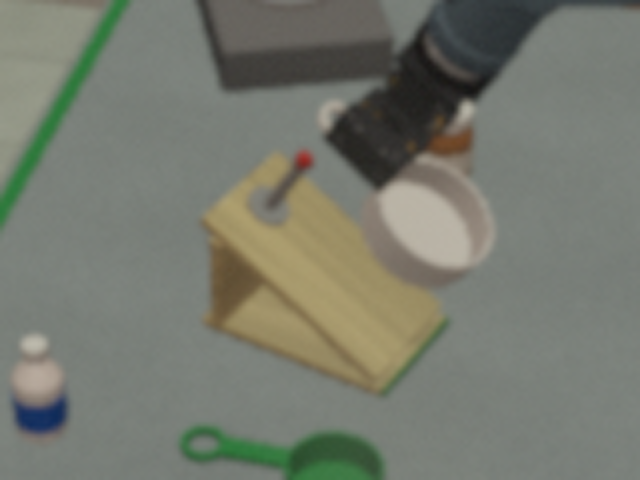

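Run:
```python
from bd import *
W=load("pics/g_wrist.npz")
print("washer",bray(W,313.1,138.9,4).round(1))
for o in [(0,0),(2,0),(3,0),(4,0)]:
    c=np.array([o[0],o[1],78]);X=ORG+B@c
    t=np.linspace(0,6.28,60);import numpy as np
    cam=B.T@(-W["R"].T@W["t"]-ORG);v=c-cam;v/=np.linalg.norm(v);e1=np.cross(v,[1,0,0]);e1/=np.linalg.norm(e1);e2=np.cross(v,e1)
    P=np.array([proj(W,ORG+B@(c+9*(np.cos(a)*e1+np.sin(a)*e2)))[0] for a in t]);print(o,proj(W,X).round(1),P.min(0).round(1),P.max(0).round(1))
print("observed ball bottom v 168.5, u 301.8..324.4; peg u centre", 225+272/3.1)
```

```text
washer [ 4.3 -0.3  4. ]
(0, 0) [[311.6 159.6]] [298.2 146. ] [325.1 173.1]
(2, 0) [[311.6 156.6]] [298.1 142.9] [325.1 170.2]
(3, 0) [[311.6 155.2]] [298.1 141.4] [325.1 168.7]
(4, 0) [[311.6 153.7]] [298.  139.9] [325.1 167.2]
observed ball bottom v 168.5, u 301.8..324.4; peg u centre 312.741935483871
```

```bash
echo '{"yaw":-19.8,"org":[627,-192,115.3]}'>board.json
python3 - <<'E'
from plan import *
go([0,0,105],[42.5,1.5,-11])
E
```

```text
tcp target [ 548.7 -162.2  175.5] T [ 4.1 -3.1 35. ] w [-0.001  0.004 -0.001] | 35.0 0.2
eye now in board [ -3.9  -3.2 139.9]
```

>>> play_rows:
  increments:
    - {"translation": [4,-3,20],"rotation": [0,0.004,0],"claw": 0}
    - {"translation": [4,-3,35],"rotation": [0,0.004,0],"claw": 0}
    - {"translation": [4,-3,35],"rotation": [0,0.004,0],"claw": 0}
    - {"translation": [4,-3,35],"rotation": [0,0.004,0],"claw": 0}

```text
t: 5.35
position: [547.8, -160.5, 174.2]
orientation: [0.952, -0.166, 0.254, 0.043]
wrist_force: [-0.9, -0.3, -1.8]
opening: 11.0
```

```bash
python3 snap.py i wrist,scene
python3 - <<'E'
from plan import *
go([0,0,105],[42.5,1.5,-11])
a=cv2.imread("pics/i_wrist.png")[85:275,225:405];cv2.imwrite("pics/c6.png",cv2.resize(a,None,fx=3.1,fy=3.1,interpolation=cv2.INTER_CUBIC))
E
```

```text
5.35 [ 547.8 -160.5  174.2] [ 0.952  -0.1656  0.2538  0.0433] [-0.551 -0.052  2.086  0.184  0.604  1.24 ] [-0.9 -0.3 -1.8] 11.0
tcp target [ 548.7 -162.2  175.5] T [0.3 0.8 0.4] w [-0.001  0.     0.   ] | 1.0 0.1
eye now in board [ -0.3   0.8 105.4]
```

View pics/c6.png

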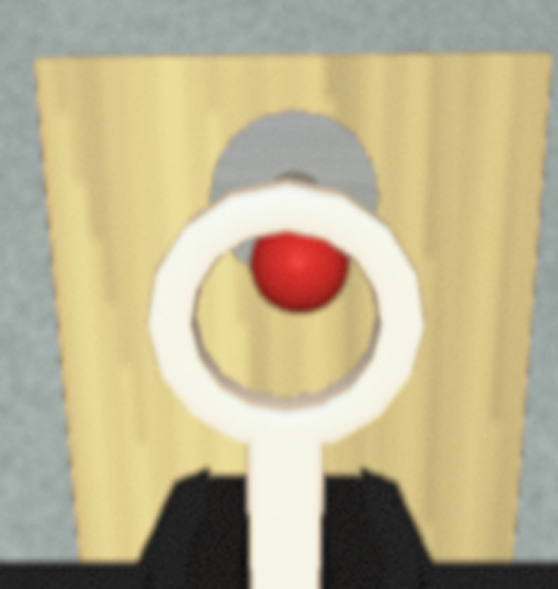

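Run:
```python
from bd import *
W=load("pics/i_wrist.npz")
print("ball",bray(W,321.4,169.8,78).round(1),"washer",bray(W,320,85+195/3.1,4).round(1),"eye",bray(W,317.6,187.6,109).round(1), "edges",bray(W,225+36/3.1,85+60/3.1,0).round(1),bray(W,225+551/3.1,85+55/3.1,0).round(1))
```

```text
ball [-0.1 -0.3 78. ] washer [ 0.4 -0.1  4. ] eye [ -1.2   1.9 109. ] edges [33.4 64.4  0. ] [ 34.6 -63.9   0. ]
```

Run:
```python
from plan import *
go([0,0,50],[42.,0.6,-11])
```

```text
tcp target [ 574.6 -172.5  128.1] T [ 0.8  1.7 55.4] w [-0.001  0.     0.   ] | 55.0 0.1
eye now in board [ -0.8   1.7 105.4]
```

>>> play_rows:
  increments:
    - {"translation": [0.8,1.7,3],"rotation": [0,0,0],"claw": 0}
    - {"translation": [0.8,1.7,15],"rotation": [0,0,0],"claw": 0}
    - {"translation": [0.8,1.7,30],"rotation": [0,0,0],"claw": 0}
    - {"translation": [0.8,1.7,45],"rotation": [0,0,0],"claw": 0}
    - {"translation": [0.8,1.7,55],"rotation": [0,0,0],"claw": 0}
    - {"translation": [0.8,1.7,55],"rotation": [0,0,0],"claw": 0}
    - {"translation": [0.8,1.7,55],"rotation": [0,0,0],"claw": 0}

```text
t: 6.15
position: [574.4, -172.4, 128.6]
orientation: [0.952, -0.166, 0.255, 0.044]
wrist_force: [-0.3, 0.3, -0.8]
opening: 10.8
```

```bash
python3 snap.py j wrist,side
python3 - <<'E'
from plan import *
go([0,0,38],[42.,0.6,-11])
a=cv2.imread("pics/j_wrist.png")[85:275,225:405];b=cv2.imread("pics/j_side.png")[120:240,270:400]
cv2.imwrite("pics/c7.png",np.hstack([cv2.resize(a,(380,400)),cv2.resize(b,(420,400))]))
E
```

```text
6.15 [ 574.4 -172.4  128.6] [ 0.9516 -0.1656  0.255   0.0439] [-0.542  0.098  2.047  0.211  0.491  1.213] [-0.3  0.3 -0.8] 10.8
tcp target [ 580.3 -174.5  117.7] T [-0.6  0.  12.9] w [-0.001 -0.001  0.001] | 13.0 0.1
eye now in board [ 0.5  0.  51. ]
```

View pics/c7.png

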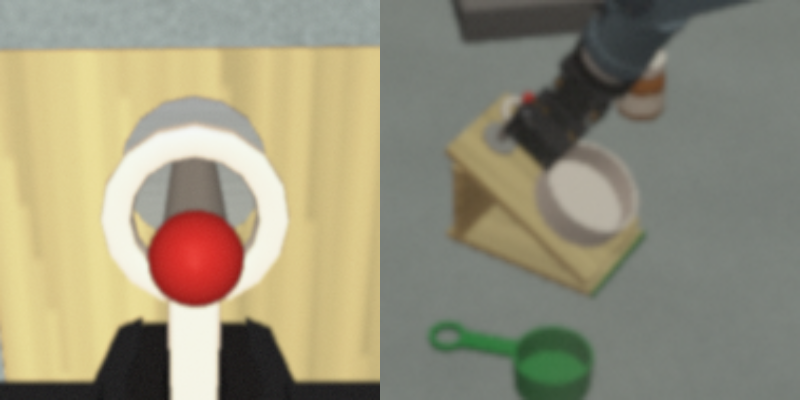

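The ball and peg stand centred inside the white eye (crop (195,215)). Lowering to contact.

>>> play_rows:
  increments:
    - {"translation": [-0.5,0,5],"rotation": [0,0,0],"claw": 0}
    - {"translation": [-0.5,0,9],"rotation": [0,0,0],"claw": 0}
    - {"translation": [-0.5,0,11],"rotation": [0,0,0],"claw": 0}
    - {"translation": [-0.5,0,12],"rotation": [0,0,0],"claw": 0}
    - {"translation": [-0.5,0,12.5],"rotation": [0,0,0],"claw": 0}
    - {"translation": [-0.5,0,13],"rotation": [0,0,0],"claw": 0}

```text
t: 6.85
position: [580.6, -174.6, 118.1]
orientation: [0.951, -0.166, 0.256, 0.044]
wrist_force: [-3.5, 1.5, 4.7]
opening: 11.0
```

Run:
```python
from plan import *
go([0,0,38],[42.,0.6,-11]);print(ctrl.observe()['wrist_force'])
```

```text
tcp target [ 580.3 -174.5  117.7] T [-0.5  0.   0.2] w [-0.001 -0.002  0.001] | 1.0 0.1
eye now in board [ 0.5  0.  38.3]
[-3.54715075  1.4996193   4.67944909]
```

>>> play_rows:
  increments:
    - {"translation": [-0.5,0,0.7],"rotation": [0,0,0],"claw": 0}
    - {"translation": [-0.5,0,0.7],"rotation": [0,0,0],"claw": 0}
    - {"translation": [-0.5,0,0.5],"rotation": [0,0,0],"claw": 0.4}
    - {"translation": [-0.5,0,0],"rotation": [0,0,0],"claw": 0.4}
    - {"translation": [-0.5,0,0],"rotation": [0,0,0],"claw": 0.4}
    - {"translation": [-0.5,0,0],"rotation": [0,0,0],"claw": 0.4}
    - {"translation": [-0.5,0,0],"rotation": [0,0,0],"claw": 0.4}

```text
t: 7.55
position: [580.2, -174.5, 117.7]
orientation: [0.951, -0.166, 0.256, 0.044]
wrist_force: [-0.7, 0.7, -0.1]
opening: 35.2
```

```bash
python3 snap.py k wrist
```

```text
7.55 [ 580.2 -174.5  117.7] [ 0.9514 -0.1656  0.2557  0.0441] [-0.539  0.131  2.038  0.22   0.465  1.205] [-0.7  0.7 -0.1] 35.2
```

View pics/k_wrist.png

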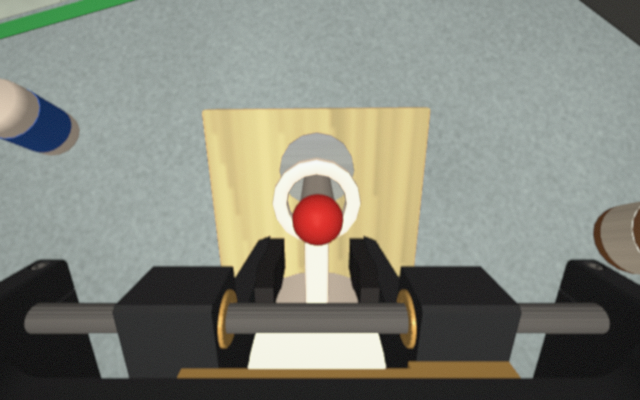

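>>> play_rows:
  increments:
    - {"translation": [0,0,-30],"rotation": [0,0,0],"claw": 0.4}
    - {"translation": [0,0,-80],"rotation": [0,0,0],"claw": 0.4}
    - {"translation": [0,0,-120],"rotation": [0,0,0],"claw": 0.4}
    - {"translation": [0,0,-120],"rotation": [0,0,0],"claw": 0.4}

```text
t: 8.0
position: [524.8, -155.0, 227.9]
orientation: [0.95, -0.165, 0.26, 0.046]
wrist_force: [0.8, -0.2, -0.4]
opening: 35.2
```

```bash
python3 snap.py l wrist,side
cat >> plan.py <<'E'
def world(p,yaw):
    s=ctrl.observe();R0=Rot.from_quat(s["orientation"]).as_matrix();a=np.radians(yaw)
    R=np.array([[np.cos(a),np.sin(a),0],[np.sin(a),-np.cos(a),0],[0,0,-1]])
    T=R0.T@(np.array(p)-s["position"]);w=Rot.from_matrix(R0.T@R).as_rotvec();print("T",T.round(1),"w",w.round(3),np.linalg.norm(T).round(),np.degrees(np.linalg.norm(w)).round(1))
E
python3 - <<'E'
from plan import *
world([583,62,150],0)
a=cv2.imread("pics/l_wrist.png")[85:275,225:405];b=cv2.imread("pics/l_side.png")[120:240,270:400]
cv2.imwrite("pics/c8.png",np.hstack([cv2.resize(a,(380,400)),cv2.resize(b,(420,400))]))
E
```

```text
8.0 [ 524.8 -155.   227.9] [ 0.9502 -0.1649  0.2602  0.046 ] [-0.571 -0.205  2.103  0.171  0.726  1.246] [ 0.8 -0.2 -0.4] 35.2
T [ -51.9 -223.8   54.2] w [ 0.091 -0.523 -0.336] 236.0 36.0
```

View pics/c8.png

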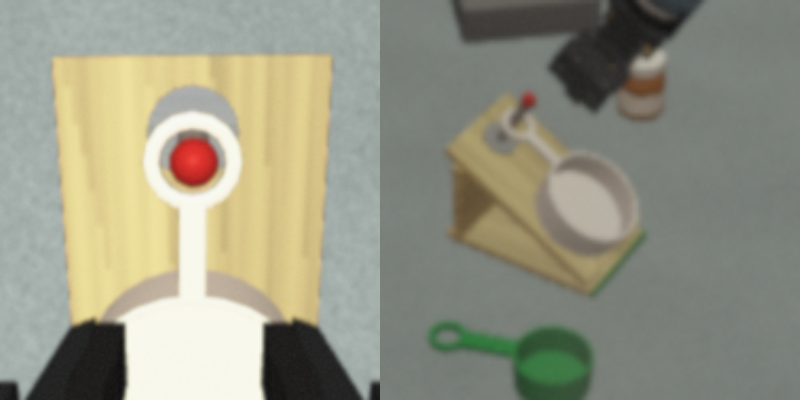

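The white scoop hangs with its eye round the peg (crop (193,160)) and its bowl flat on the board. Next the green one.

>>> play_rows:
  increments:
    - {"translation": [-52,-224,54],"rotation": [0.091,-0.523,-0.336],"claw": 0.6}
    - {"translation": [-52,-224,54],"rotation": [0.091,-0.523,-0.336],"claw": 0.6}
    - {"translation": [-52,-224,54],"rotation": [0.091,-0.523,-0.336],"claw": 0.6}
    - {"translation": [-52,-224,54],"rotation": [0.091,-0.523,-0.336],"claw": 0.6}
    - {"translation": [-52,-224,54],"rotation": [0.091,-0.523,-0.336],"claw": 0.6}
    - {"translation": [-52,-224,54],"rotation": [0.091,-0.523,-0.336],"claw": 0.6}
    - {"translation": [-52,-224,54],"rotation": [0.091,-0.523,-0.336],"claw": 0.6}

```text
t: 8.8
position: [581.8, 63.0, 147.0]
orientation: [1.0, 0.001, -0.002, -0.0]
wrist_force: [0.9, -0.4, 1.0]
opening: 52.8
```

```bash
python3 snap.py m wrist
```

```text
8.8 [581.8  63.  147. ] [ 1.0e+00  7.0e-04 -2.5e-03 -2.0e-04] [-0.095  0.302  1.655 -0.     1.189  1.475] [ 0.9 -0.4  1. ] 52.8
```

View pics/m_wrist.png

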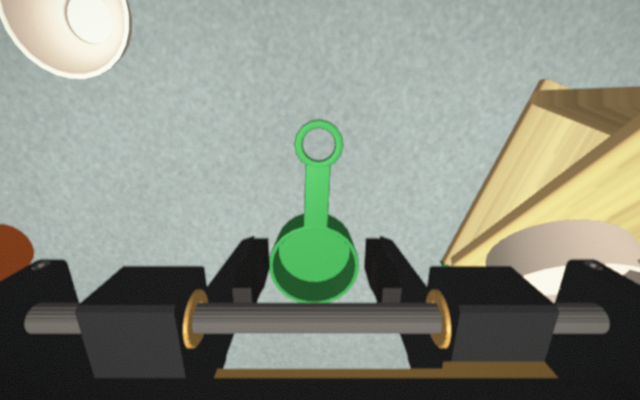

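```bash
python3 loc.py m 319 144 316 222; python3 -c "
from station import ctrl;print(ctrl.observe()['position'])"
```

```text
eye [626.7  60.4  42. ] len 71.5 yaw -2.01 tool yaw 0.08
grasp-44 [582.7  62.   26. ] tool delta [  1.5   1.1 121. ]
[581.97118946  62.11996506 148.12124515]
```

>>> play_rows:
  increments:
    - {"translation": [2.7,0.2,45],"rotation": [0,0,0.036],"claw": 0.6}
    - {"translation": [2.7,0.2,90],"rotation": [0,0,0.036],"claw": 0.6}
    - {"translation": [2.7,0.2,121],"rotation": [0,0,0.036],"claw": 0.6}
    - {"translation": [2.7,0.2,121],"rotation": [0,0,0.036],"claw": 0.6}
    - {"translation": [2.7,0.2,121],"rotation": [0,0,0.036],"claw": 0.6}

```text
t: 9.35
position: [584.3, 60.8, 27.7]
orientation: [1.0, -0.019, -0.002, 0.0]
wrist_force: [0.8, 0.8, 0.6]
opening: 52.9
```

```bash
python3 snap.py n wrist
```

```text
9.35 [584.3  60.8  27.7] [ 0.9998 -0.0188 -0.0017  0.    ] [-0.098  0.479  1.697 -0.     0.969  1.511] [0.8 0.8 0.6] 52.9
```

View pics/n_wrist.png

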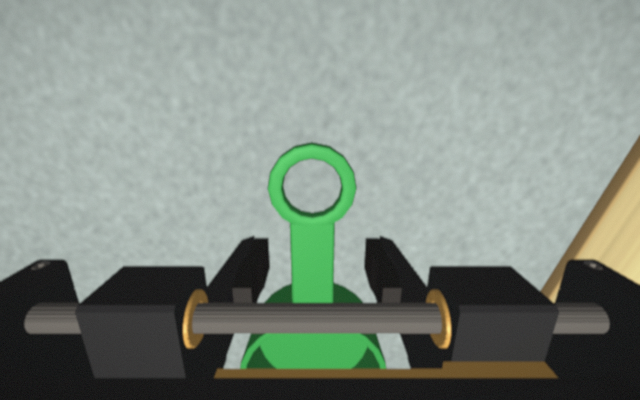

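>>> play_rows:
  increments:
    - {"translation": [0,-2,0.5],"rotation": [0,0,0],"claw": 0.5}
    - {"translation": [0,-2,0.5],"rotation": [0,0,0],"claw": 0}
    - {"translation": [0,-2,0.5],"rotation": [0,0,0],"claw": 0}
    - {"translation": [0,-2,0.5],"rotation": [0,0,0],"claw": 0}
    - {"translation": [0,-2,0.5],"rotation": [0,0,0],"claw": 0}
    - {"translation": [0,-2,0.5],"rotation": [0,0,0],"claw": 0}
    - {"translation": [0,-2,0.5],"rotation": [0,0,0],"claw": 0}
  newtons: 60

```text
t: 10.1
position: [586.2, 62.9, 29.0]
orientation: [1.0, -0.019, 0.0, 0.0]
wrist_force: [1.2, 0.1, 2.8]
opening: 21.1
```

```bash
python3 snap.py o wrist
```

```text
10.1 [586.2  62.9  29. ] [ 9.998e-01 -1.860e-02  3.000e-04  1.000e-04] [-0.094  0.479  1.694 -0.     0.968  1.514] [1.2 0.1 2.8] 21.1
```

View pics/o_wrist.png

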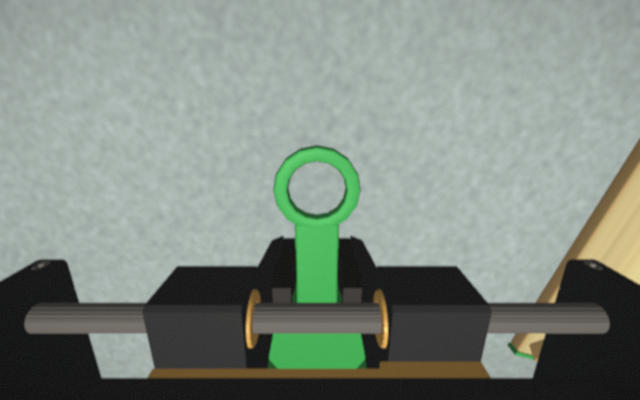

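>>> play_rows:
  increments:
    - {"translation": [0,0,-50],"rotation": [0,0,0],"claw": 0}
    - {"translation": [0,0,-100],"rotation": [0,0,0],"claw": 0}
    - {"translation": [0,0,-150],"rotation": [0,0,0],"claw": 0}
    - {"translation": [0,0,-200],"rotation": [0,0,0],"claw": 0}
    - {"translation": [0,0,-200],"rotation": [0,0,0],"claw": 0}

```text
t: 10.65
position: [589.9, 62.8, 237.0]
orientation: [1.0, -0.019, 0.007, 0.001]
wrist_force: [0.7, 1.0, -0.9]
opening: 21.2
```

```bash
python3 snap.py p wrist
python3 - <<'E'
from plan import *
go([0,0,150],[42.,0.6,-11])
W=load("pics/o_wrist.npz");s=load("pics/o_s.npz");R=Rot.from_quat(s["orientation"]).as_matrix()
b=cv2.imread("pics/p_wrist.png");m=cv2.inRange(cv2.cvtColor(b,cv2.COLOR_BGR2HSV),(50,100,40),(80,255,255));m[:120]=0;m[222:]=0;m[:,:250]=0;m[:,380:]=0
ct,hi=cv2.findContours(m,cv2.RETR_CCOMP,cv2.CHAIN_APPROX_NONE)
for c,h in zip(ct,hi[0]):
    if len(c)>40: print(h[3],cv2.fitEllipse(c))
E
```

```text
10.65 [589.9  62.8 237. ] [ 9.998e-01 -1.850e-02  6.800e-03  6.000e-04] [-0.094  0.213  1.572 -0.     1.342  1.514] [ 0.7  1.  -0.9] 21.2
tcp target [ 527.6 -155.6  214.7] T [-52.5 220.5  18. ] w [-0.081  0.511  0.301] | 227.0 34.3
eye now in board [ -7.2 238.8 153.1]
-1 ((316.39361572265625, 186.17636108398438), (76.93728637695312, 86.26871490478516), 90.1798324584961)
0 ((316.470947265625, 188.05397033691406), (54.843448638916016, 59.163543701171875), 90.31900024414062)
```

View pics/p_wrist.png

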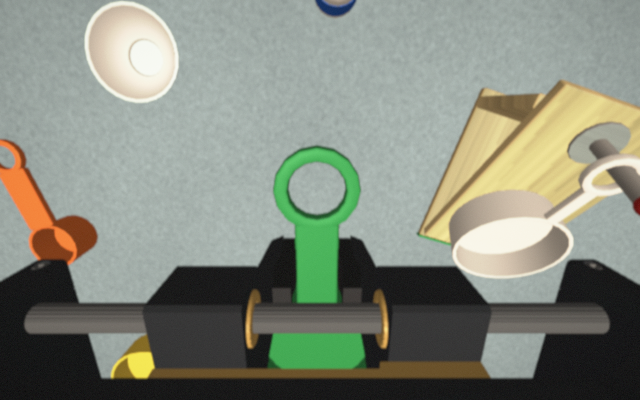

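>>> play_rows:
  increments:
    - {"translation": [-52,220,18],"rotation": [-0.081,0.511,0.301],"claw": 0}
    - {"translation": [-52,220,18],"rotation": [-0.081,0.511,0.301],"claw": 0}
    - {"translation": [-52,220,18],"rotation": [-0.081,0.511,0.301],"claw": 0}
    - {"translation": [-52,220,18],"rotation": [-0.081,0.511,0.301],"claw": 0}
    - {"translation": [-52,220,18],"rotation": [-0.081,0.511,0.301],"claw": 0}
    - {"translation": [-52,220,18],"rotation": [-0.081,0.511,0.301],"claw": 0}

```text
t: 11.3
position: [524.9, -156.6, 211.2]
orientation: [0.952, -0.169, 0.252, 0.044]
wrist_force: [0.2, 0.7, -0.8]
opening: 20.9
```

Run:
```python
from plan import *
go([0,0,108],[42.,0.6,-9])
```

```text
tcp target [ 546.4 -162.3  180. ] T [ 3.9 -2.  38. ] w [ 0.001  0.006 -0.004] | 38.0 0.4
eye now in board [ -3.6  -2.1 145.8]
```

>>> play_rows:
  increments:
    - {"translation": [4,-2,10],"rotation": [0,0.006,-0.004],"claw": 0}
    - {"translation": [4,-2,30],"rotation": [0,0.006,-0.004],"claw": 0}
    - {"translation": [4,-2,38],"rotation": [0,0.006,-0.004],"claw": 0}
    - {"translation": [4,-2,38],"rotation": [0,0.006,-0.004],"claw": 0}
    - {"translation": [4,-2,38],"rotation": [0,0.006,-0.004],"claw": 0}

```text
t: 11.8
position: [546.5, -161.6, 179.6]
orientation: [0.952, -0.166, 0.254, 0.045]
wrist_force: [0.1, 0.2, -0.7]
opening: 20.9
```

```bash
python3 snap.py q wrist,side
python3 - <<'E'
from bd import *
go([0,0,60],[42.,0.6,-9])
a=cv2.imread("pics/q_wrist.png")[85:275,225:405];b=cv2.imread("pics/q_side.png")[120:240,270:400]
cv2.imwrite("pics/c9.png",np.hstack([cv2.resize(a,(380,400)),cv2.resize(b,(420,400))]))
E
```

```text
11.8 [ 546.5 -161.6  179.6] [ 0.9517 -0.1661  0.2543  0.0447] [-0.553 -0.064  2.086  0.178  0.614  1.244] [ 0.1  0.2 -0.7] 20.9
tcp target [ 569.  -170.5  138.5] T [-0.5  0.3 48.4] w [ 0.001 -0.001  0.   ] | 48.0 0.1
eye now in board [  0.5   0.4 108.4]
```

View pics/c9.png

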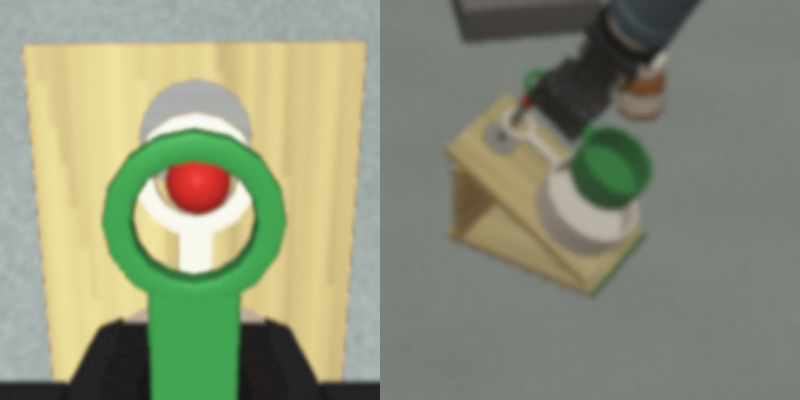

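>>> play_rows:
  increments:
    - {"translation": [-0.5,0.7,10],"rotation": [0,0,0],"claw": 0}
    - {"translation": [-0.5,0.7,22],"rotation": [0,0,0],"claw": 0}
    - {"translation": [-0.5,0.7,34],"rotation": [0,0,0],"claw": 0}
    - {"translation": [-0.5,0.7,44],"rotation": [0,0,0],"claw": 0}
    - {"translation": [-0.5,0.7,48],"rotation": [0,0,0],"claw": 0}
    - {"translation": [-0.5,0.7,48],"rotation": [0,0,0],"claw": 0}

```text
t: 12.5
position: [568.5, -170.6, 138.0]
orientation: [0.952, -0.166, 0.255, 0.045]
wrist_force: [-1.0, -0.1, -0.7]
opening: 21.4
```

```bash
python3 snap.py r wrist,side
python3 - <<'E'
from bd import *
go([0,0,47],[42.,0.6,-9])
a=cv2.imread("pics/r_wrist.png")[85:275,225:405];b=cv2.imread("pics/r_side.png")[120:240,270:400]
cv2.imwrite("pics/c10.png",np.hstack([cv2.resize(a,(380,400)),cv2.resize(b,(420,400))]))
E
```

```text
12.5 [ 568.5 -170.6  138. ] [ 0.9516 -0.1662  0.2547  0.0449] [-0.544  0.066  2.057  0.2    0.512  1.223] [-1.  -0.1 -0.7] 21.4
tcp target [ 575.1 -172.7  127.2] T [-0.1 -0.3 13.5] w [ 0.001 -0.001  0.   ] | 13.0 0.1
eye now in board [ 0.1 -0.3 60.5]
```

View pics/c10.png

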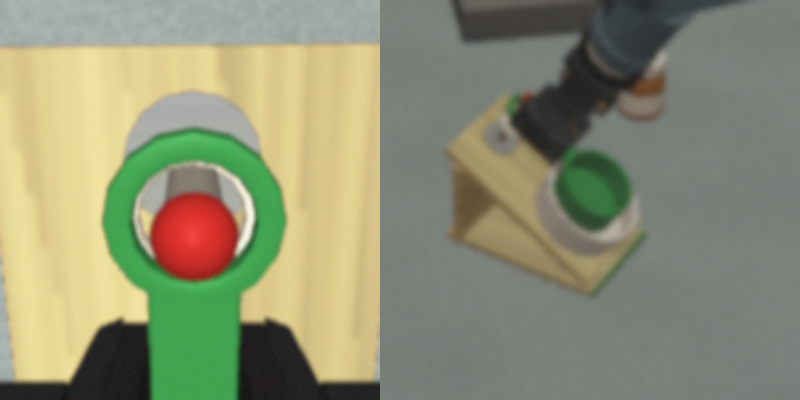

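Green eye is round the peg, centred (crop (195,215)), bowl inside the white one. Lowering.

>>> play_rows:
  increments:
    - {"translation": [0,0,6],"rotation": [0,0,0],"claw": 0}
    - {"translation": [0,0,10],"rotation": [0,0,0],"claw": 0}
    - {"translation": [0,0,12],"rotation": [0,0,0],"claw": 0}
    - {"translation": [0,0,13],"rotation": [0,0,0],"claw": 0}
    - {"translation": [0,0,13.5],"rotation": [0,0,0],"claw": 0}
    - {"translation": [0,0,13.5],"rotation": [0,0,0],"claw": 0}

```text
t: 13.2
position: [575.2, -173.1, 127.5]
orientation: [0.951, -0.166, 0.255, 0.045]
wrist_force: [-1.4, 0.7, 2.0]
opening: 21.0
```

Run:
```python
from plan import *
go([0,0,47],[42.,0.6,-9]);print(ctrl.observe()['wrist_force'])
```

```text
tcp target [ 575.1 -172.7  127.2] T [-0.4 -0.4  0.1] w [ 0.001 -0.001  0.   ] | 1.0 0.1
eye now in board [ 0.4 -0.3 47.2]
[-1.43097057  0.6902582   2.02538228]
```

>>> play_rows:
  increments:
    - {"translation": [0,0,0.8],"rotation": [0,0,0],"claw": 0}
    - {"translation": [0,0,1],"rotation": [0,0,0],"claw": 0}
    - {"translation": [0,0,1],"rotation": [0,0,0],"claw": 0}

```text
t: 13.5
position: [576.0, -173.4, 127.3]
orientation: [0.951, -0.166, 0.256, 0.045]
wrist_force: [-4.8, 1.8, 5.9]
opening: 20.9
```

>>> play_rows:
  increments:
    - {"translation": [0,0,0],"rotation": [0,0,0],"claw": 0.5}
    - {"translation": [0,0,-0.3],"rotation": [0,0,0],"claw": 0.5}
    - {"translation": [0,0,-0.3],"rotation": [0,0,0],"claw": 0.5}
    - {"translation": [0,0,-0.3],"rotation": [0,0,0],"claw": 0.5}
    - {"translation": [0,0,-30],"rotation": [0,0,0],"claw": 0.5}
    - {"translation": [0,0,-80],"rotation": [0,0,0],"claw": 0.5}
    - {"translation": [0,0,-120],"rotation": [0,0,0],"claw": 0.5}
    - {"translation": [0,0,-120],"rotation": [0,0,0],"claw": 0.5}

```text
t: 14.3
position: [520.6, -153.6, 237.5]
orientation: [0.95, -0.165, 0.26, 0.047]
wrist_force: [0.4, -0.0, 0.2]
opening: 44.2
```

```bash
python3 snap.py t wrist,side
python3 - <<'E'
from plan import *
world([577,416,170],10)
a=cv2.imread("pics/t_wrist.png")[85:275,225:405];b=cv2.imread("pics/t_side.png")[120:240,270:400]
cv2.imwrite("pics/c11.png",np.hstack([cv2.resize(a,(380,400)),cv2.resize(b,(420,400))]))
E
```

```text
14.3 [ 520.6 -153.6  237.5] [ 0.9501 -0.1654  0.2604  0.0472] [-0.572 -0.23   2.103  0.164  0.75   1.253] [ 0.4 -0.   0.2] 44.2
T [-151.  -554.9  -17.1] w [ 0.139 -0.516 -0.508] 575.0 42.2
```

View pics/c11.png

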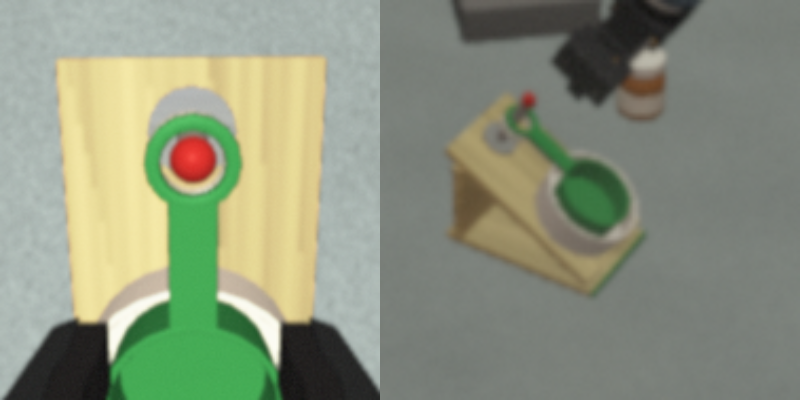

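The green bowl is seated in the white one, eye round the peg at crop (193,158). On to the orange scoop.

>>> play_rows:
  increments:
    - {"translation": [-151,-555,-17],"rotation": [0.139,-0.516,-0.508],"claw": 0.7}
    - {"translation": [-151,-555,-17],"rotation": [0.139,-0.516,-0.508],"claw": 0.7}
    - {"translation": [-151,-555,-17],"rotation": [0.139,-0.516,-0.508],"claw": 0.7}
    - {"translation": [-151,-555,-17],"rotation": [0.139,-0.516,-0.508],"claw": 0.7}
    - {"translation": [-151,-555,-17],"rotation": [0.139,-0.516,-0.508],"claw": 0.7}
    - {"translation": [-151,-555,-17],"rotation": [0.139,-0.516,-0.508],"claw": 0.7}
    - {"translation": [-151,-555,-17],"rotation": [0.139,-0.516,-0.508],"claw": 0.7}
    - {"translation": [-151,-555,-17],"rotation": [0.139,-0.516,-0.508],"claw": 0.7}

```text
t: 15.2
position: [558.8, 244.9, 185.0]
orientation: [0.996, 0.087, -0.002, 0.001]
wrist_force: [0.3, -0.9, 0.2]
opening: 61.5
```

Run:
```python
from plan import *
world([577,416,150],10)
```

```text
T [  47.8 -165.4   34.6] w [0.001 0.005 0.   ] 176.0 0.3
```

>>> play_rows:
  increments:
    - {"translation": [48,-165,34],"rotation": [0,0.005,0],"claw": 0.7}
    - {"translation": [48,-165,34],"rotation": [0,0.005,0],"claw": 0.7}
    - {"translation": [48,-165,34],"rotation": [0,0.005,0],"claw": 0.7}
    - {"translation": [48,-165,34],"rotation": [0,0.005,0],"claw": 0.7}
    - {"translation": [48,-165,34],"rotation": [0,0.005,0],"claw": 0.7}
    - {"translation": [48,-165,34],"rotation": [0,0.005,0],"claw": 0.7}

```text
t: 15.8
position: [576.1, 415.5, 147.2]
orientation: [0.996, 0.088, -0.002, 0.001]
wrist_force: [0.4, -0.8, -0.5]
opening: 61.6
```

```bash
python3 snap.py u wrist
```

```text
15.8 [576.1 415.5 147.2] [ 0.9961  0.088  -0.0019  0.0013] [ 4.590e-01  5.580e-01  1.297e+00 -1.000e-03  1.291e+00  1.854e+00] [ 0.4 -0.8 -0.5] 61.6
```

View pics/u_wrist.png

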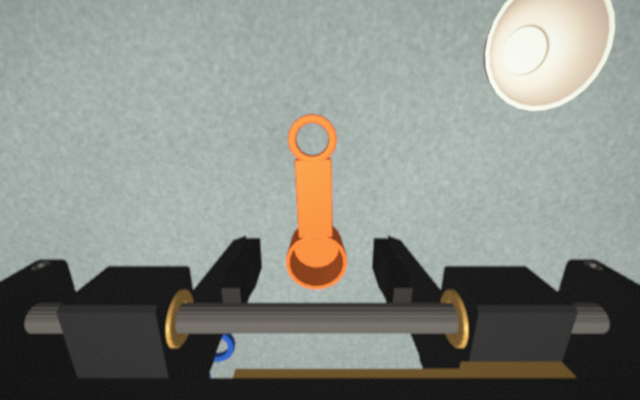

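```bash
python3 loc.py u 312.5 138 315.5 232; python3 -c "
from station import ctrl;print(ctrl.observe()['position'])"
```

```text
eye [624.8 426.6  42. ] len 86.7 yaw 11.67 tool yaw 10.1
grasp-44 [581.7 417.7  26. ] tool delta [  6.4  -1.5 121.2]
[576.61935501 414.68361572 148.26254543]
```

>>> play_rows:
  increments:
    - {"translation": [7.5,-2,45],"rotation": [0,0,-0.027],"claw": 0.7}
    - {"translation": [7.5,-2,90],"rotation": [0,0,-0.027],"claw": 0.7}
    - {"translation": [7.5,-2,121],"rotation": [0,0,-0.027],"claw": 0.7}
    - {"translation": [7.5,-2,121],"rotation": [0,0,-0.027],"claw": 0.7}
    - {"translation": [7.5,-2,121],"rotation": [0,0,-0.027],"claw": 0.7}

```text
t: 16.35
position: [583.9, 416.4, 27.6]
orientation: [0.995, 0.1, -0.002, 0.001]
wrist_force: [0.8, -0.1, 1.4]
opening: 62.0
```

```bash
python3 snap.py v wrist
```

```text
16.35 [583.9 416.4  27.6] [ 0.995   0.1    -0.0016  0.0013] [ 4.550e-01  7.120e-01  1.321e+00 -1.000e-03  1.112e+00  1.826e+00] [ 0.8 -0.1  1.4] 62.0
```

View pics/v_wrist.png

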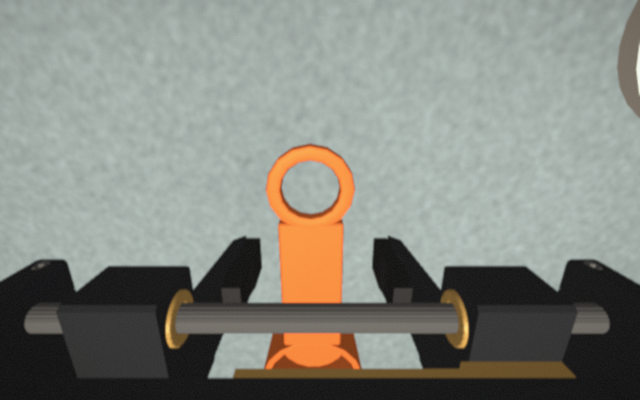

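>>> play_rows:
  increments:
    - {"translation": [0,-2.5,0.5],"rotation": [0,0,0],"claw": 0.6}
    - {"translation": [0,-2.5,0.5],"rotation": [0,0,0],"claw": 0}
    - {"translation": [0,-2.5,0.5],"rotation": [0,0,0],"claw": 0}
    - {"translation": [0,-2.5,0.5],"rotation": [0,0,0],"claw": 0}
    - {"translation": [0,-2.5,0.5],"rotation": [0,0,0],"claw": 0}
    - {"translation": [0,-2.5,0.5],"rotation": [0,0,0],"claw": 0}
    - {"translation": [0,-2.5,0.5],"rotation": [0,0,0],"claw": 0}
  newtons: 60

```text
t: 17.1
position: [585.1, 420.0, 29.5]
orientation: [0.995, 0.1, 0.001, 0.0]
wrist_force: [1.1, 0.8, 3.9]
opening: 30.9
```

```bash
python3 snap.py w wrist
```

```text
17.1 [585.1 420.   29.5] [9.950e-01 1.001e-01 6.000e-04 4.000e-04] [ 4.590e-01  7.130e-01  1.316e+00 -1.000e-03  1.112e+00  1.830e+00] [1.1 0.8 3.9] 30.9
```

View pics/w_wrist.png

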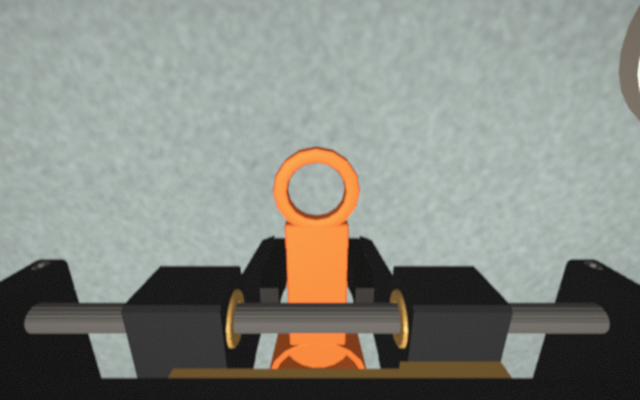

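>>> play_rows:
  increments:
    - {"translation": [0,0,-50],"rotation": [0,0,0],"claw": 0}
    - {"translation": [0,0,-100],"rotation": [0,0,0],"claw": 0}
    - {"translation": [0,0,-150],"rotation": [0,0,0],"claw": 0}
    - {"translation": [0,0,-210],"rotation": [0,0,0],"claw": 0}
    - {"translation": [0,0,-210],"rotation": [0,0,0],"claw": 0}

```text
t: 17.65
position: [587.2, 421.6, 247.6]
orientation: [0.995, 0.1, 0.006, -0.001]
wrist_force: [0.7, -0.0, -0.2]
opening: 31.0
```

```bash
python3 snap.py x wrist
python3 - <<'E'
from plan import *
go([0,0,150],[42.,0.6,-9])
E
```

```text
17.65 [587.2 421.6 247.6] [ 0.9949  0.1003  0.0057 -0.0015] [ 4.600e-01  4.930e-01  1.186e+00 -1.000e-03  1.451e+00  1.830e+00] [ 0.7 -0.  -0.2] 31.0
tcp target [ 526.6 -155.2  216.4] T [-174.3  553.    27.2] w [-0.147  0.501  0.532] | 580.0 42.7
eye now in board [-111.2  584.7  226.2]
```

View pics/x_wrist.png

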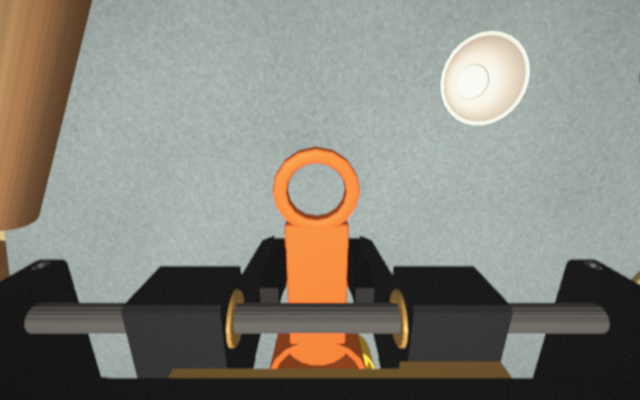

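>>> play_rows:
  increments:
    - {"translation": [-174,553,27],"rotation": [-0.147,0.501,0.532],"claw": 0}
    - {"translation": [-174,553,27],"rotation": [-0.147,0.501,0.532],"claw": 0}
    - {"translation": [-174,553,27],"rotation": [-0.147,0.501,0.532],"claw": 0}
    - {"translation": [-174,553,27],"rotation": [-0.147,0.501,0.532],"claw": 0}
    - {"translation": [-174,553,27],"rotation": [-0.147,0.501,0.532],"claw": 0}
    - {"translation": [-174,553,27],"rotation": [-0.147,0.501,0.532],"claw": 0}
    - {"translation": [-174,553,27],"rotation": [-0.147,0.501,0.532],"claw": 0}
    - {"translation": [-174,553,27],"rotation": [-0.147,0.501,0.532],"claw": 0}

```text
t: 18.5
position: [542.4, 21.5, 220.7]
orientation: [0.952, -0.165, 0.253, 0.045]
wrist_force: [0.7, -0.8, -1.3]
opening: 30.8
```

Run:
```python
from plan import *
go([0,0,145],[42.,0.6,-8.5])
```

```text
tcp target [ 528.8 -156.   212.5] T [ 36.6 171.7  30.7] w [0.    0.004 0.002] | 178.0 0.3
eye now in board [-36.8 171.7 175.6]
```

>>> play_rows:
  increments:
    - {"translation": [37,172,30],"rotation": [0,0.004,0.002],"claw": 0}
    - {"translation": [37,172,30],"rotation": [0,0.004,0.002],"claw": 0}
    - {"translation": [37,172,30],"rotation": [0,0.004,0.002],"claw": 0}
    - {"translation": [37,172,30],"rotation": [0,0.004,0.002],"claw": 0}
    - {"translation": [37,172,30],"rotation": [0,0.004,0.002],"claw": 0}
    - {"translation": [37,172,30],"rotation": [0,0.004,0.002],"claw": 0}

```text
t: 19.1
position: [527.2, -156.3, 210.8]
orientation: [0.952, -0.167, 0.253, 0.044]
wrist_force: [-0.8, 1.1, -0.6]
opening: 31.2
```

Run:
```python
from plan import *
go([0,0,108],[42.,0.6,-8.5])
```

```text
tcp target [ 546.2 -162.3  180.5] T [ 2.2 -0.8 36.2] w [ 0.     0.004 -0.002] | 36.0 0.3
eye now in board [ -2.   -0.9 144.1]
```

>>> play_rows:
  increments:
    - {"translation": [2.2,-0.8,20],"rotation": [0,0.004,-0.002],"claw": 0}
    - {"translation": [2.2,-0.8,36],"rotation": [0,0.004,-0.002],"claw": 0}
    - {"translation": [2.2,-0.8,36],"rotation": [0,0.004,-0.002],"claw": 0}
    - {"translation": [2.2,-0.8,36],"rotation": [0,0.004,-0.002],"claw": 0}

```text
t: 19.5
position: [545.6, -160.4, 179.6]
orientation: [0.952, -0.165, 0.254, 0.044]
wrist_force: [0.3, -0.3, -0.8]
opening: 31.1
```

```bash
python3 snap.py y wrist,side
python3 - <<'E'
from bd import *
go([0,0,69],[42.,0.6,-8.5])
a=cv2.imread("pics/y_wrist.png")[85:275,225:405];b=cv2.imread("pics/y_side.png")[120:240,270:400]
cv2.imwrite("pics/c12.png",np.hstack([cv2.resize(a,(380,400)),cv2.resize(b,(420,400))]))
E
```

```text
19.5 [ 545.6 -160.4  179.6] [ 0.952  -0.1655  0.2538  0.0439] [-0.553 -0.066  2.087  0.18   0.617  1.242] [ 0.3 -0.3 -0.8] 31.1
tcp target [ 564.5 -168.9  146.7] T [ 0.   1.  39.7] w [-0.     0.     0.001] | 40.0 0.0
eye now in board [ -0.    1.  108.7]
```

View pics/c12.png

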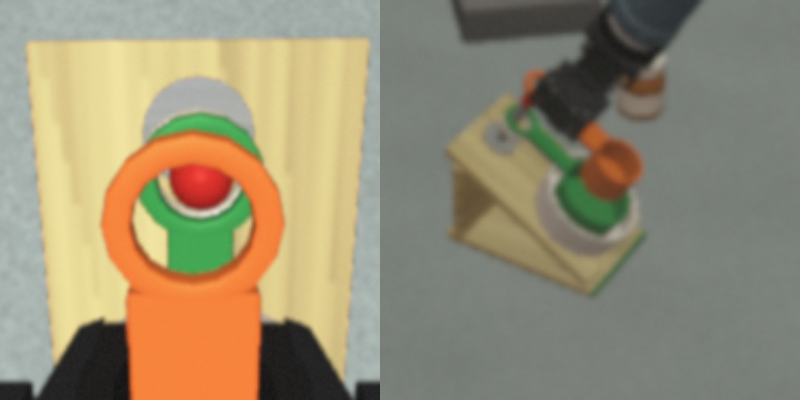

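>>> play_rows:
  increments:
    - {"translation": [0,1.4,4],"rotation": [0,0,0],"claw": 0}
    - {"translation": [0,1.4,14],"rotation": [0,0,0],"claw": 0}
    - {"translation": [0,1.4,26],"rotation": [0,0,0],"claw": 0}
    - {"translation": [0,1.4,36],"rotation": [0,0,0],"claw": 0}
    - {"translation": [0,1.4,40],"rotation": [0,0,0],"claw": 0}
    - {"translation": [0,1.4,40],"rotation": [0,0,0],"claw": 0}

```text
t: 20.2
position: [564.3, -169.2, 145.3]
orientation: [0.952, -0.166, 0.254, 0.044]
wrist_force: [-0.2, -1.0, -0.7]
opening: 31.4
```

```bash
python3 snap.py z wrist,side
python3 - <<'E'
from bd import *
go([0,0,56],[42.,0.6,-8.5])
a=cv2.imread("pics/z_wrist.png")[85:275,225:405];b=cv2.imread("pics/z_side.png")[120:240,270:400]
cv2.imwrite("pics/c13.png",np.hstack([cv2.resize(a,(380,400)),cv2.resize(b,(420,400))]))
E
```

```text
20.2 [ 564.3 -169.2  145.3] [ 0.9518 -0.1658  0.2542  0.0442] [-0.547  0.043  2.063  0.199  0.532  1.222] [-0.2 -1.  -0.7] 31.4
tcp target [ 570.6 -171.1  135.4] T [ 0.1 -0.5 12.6] w [-0.     0.     0.001] | 13.0 0.1
eye now in board [-0.1 -0.4 68.6]
```

View pics/c13.png

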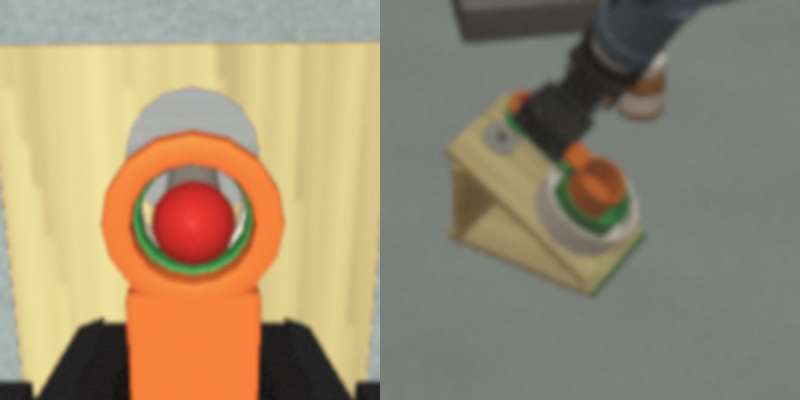

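The orange eye is round the peg, with the ball centred at crop (194,222). Lowering to contact.

>>> play_rows:
  increments:
    - {"translation": [0,0,5],"rotation": [0,0,0],"claw": 0}
    - {"translation": [0,0,9],"rotation": [0,0,0],"claw": 0}
    - {"translation": [0,0,11.5],"rotation": [0,0,0],"claw": 0}
    - {"translation": [0,0,12.5],"rotation": [0,0,0],"claw": 0}
    - {"translation": [0,0,13],"rotation": [0,0,0],"claw": 0}
    - {"translation": [0,0,13],"rotation": [0,0,0],"claw": 0}

```text
t: 20.9
position: [570.8, -171.6, 135.4]
orientation: [0.952, -0.166, 0.255, 0.045]
wrist_force: [-1.9, 0.1, 2.7]
opening: 31.3
```

Run:
```python
from plan import *
go([0,0,56],[42.,0.6,-8.5]);print(ctrl.observe()['wrist_force'])
```

```text
tcp target [ 570.6 -171.1  135.4] T [-0.3 -0.5 -0.2] w [-0.    -0.     0.001] | 1.0 0.1
eye now in board [ 0.3 -0.4 55.8]
[-1.90561653  0.07903877  2.67788051]
```

>>> play_rows:
  increments:
    - {"translation": [0,0,0.8],"rotation": [0,0,0],"claw": 0}
    - {"translation": [0,0,1],"rotation": [0,0,0],"claw": 0}
    - {"translation": [0,0,1],"rotation": [0,0,0],"claw": 0}

```text
t: 21.2
position: [571.5, -171.9, 135.4]
orientation: [0.951, -0.165, 0.256, 0.045]
wrist_force: [-5.0, 1.6, 7.5]
opening: 31.0
```

>>> play_rows:
  increments:
    - {"translation": [0,0,0],"rotation": [0,0,0],"claw": 0.6}
    - {"translation": [0,0,-0.3],"rotation": [0,0,0],"claw": 0.6}
    - {"translation": [0,0,-0.3],"rotation": [0,0,0],"claw": 0.6}
    - {"translation": [0,0,-0.3],"rotation": [0,0,0],"claw": 0.6}
    - {"translation": [0,0,-30],"rotation": [0,0,0],"claw": 0.6}
    - {"translation": [0,0,-80],"rotation": [0,0,0],"claw": 0.6}
    - {"translation": [0,0,-120],"rotation": [0,0,0],"claw": 0.6}
    - {"translation": [0,0,-120],"rotation": [0,0,0],"claw": 0.6}

```text
t: 22.0
position: [516.2, -152.3, 245.5]
orientation: [0.95, -0.165, 0.26, 0.047]
wrist_force: [0.4, -0.5, 0.4]
opening: 52.6
```

```bash
python3 snap.py A wrist,side,scene
python3 - <<'E'
from bd import *
a=cv2.imread("pics/A_wrist.png")[85:275,225:405];b=cv2.imread("pics/A_side.png")[120:240,270:400]
cv2.imwrite("pics/c14.png",np.hstack([cv2.resize(a,(380,400)),cv2.resize(b,(420,400))]))
W=load("pics/A_wrist.npz");b=W["color"];H=cv2.cvtColor(b,cv2.COLOR_BGR2HSV)
P=(cloud(W)-ORG)@B
hue,sat,val=[H[...,i].astype(int) for i in range(3)]
for n,m in [("orange",(hue>5)&(hue<16)&(sat>150)&(val>150)),("green",(hue>50)&(hue<80)&(sat>110)),("white",(sat<40)&(val>190))]:
    q=P[m&(W["z_map"]>0)];q=q[(abs(q[:,1])<62)&(q[:,0]<40)&(q[:,0]>-185)&(q[:,2]>10)&(q[:,2]<90)]
    if len(q)<9: print(n,len(q));continue
    e=q[(q[:,0]>-28)];print(n,len(q),"z pct",np.percentile(q[:,2],[5,50,95]).round(1),"eye-region",len(e),e[:,2].mean().round(1) if len(e) else "",e.min(0).round(1) if len(e) else "",e.max(0).round(1) if len(e) else "")
E
```

```text
22.0 [ 516.2 -152.3  245.5] [ 0.9503 -0.1648  0.2601  0.0466] [-0.576 -0.253  2.104  0.165  0.775  1.25 ] [ 0.4 -0.5  0.4] 52.6
orange 5762 z pct [27.  59.7 61.2] eye-region 1027 60.3 [-27.9 -20.6  45.7] [13.5 19.3 84. ]
green 1489 z pct [17.9 43.8 51.7] eye-region 0   
white 653 z pct [10.2 41.7 43.2] eye-region 10 42.4 [-20.8  -9.8  40.6] [-16.8  -1.3  45.4]
```

View pics/c14.png

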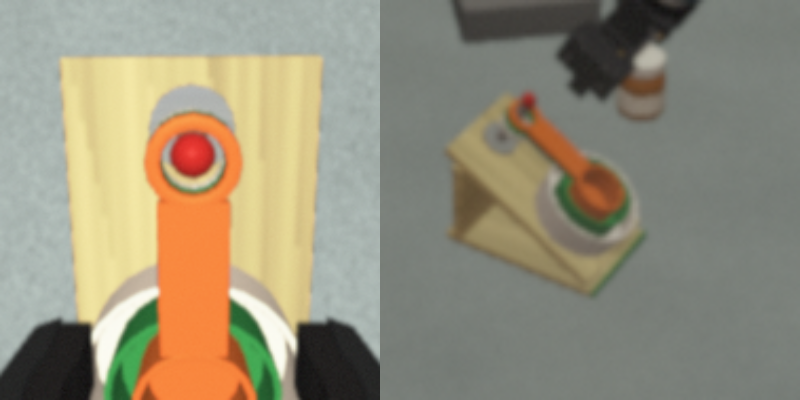

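View pics/A_scene.png

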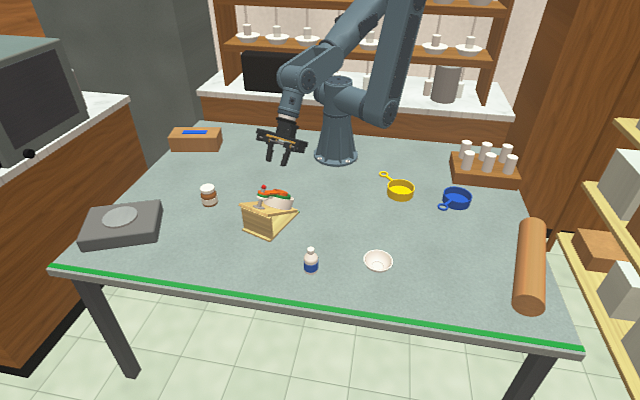

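Run:
```python
from bd import *
W=load("pics/A_wrist.npz")
b=W["color"];H=cv2.cvtColor(b,cv2.COLOR_BGR2HSV);m=cv2.inRange(H,(5,140,120),(17,255,255));m[190:]=0
ct,hi=cv2.findContours(m,cv2.RETR_CCOMP,cv2.CHAIN_APPROX_NONE)
for c,h in zip(ct,hi[0]):
    if len(c)>40:
        e=cv2.fitEllipse(c);print(h[3],np.round(e[0],1),np.round(e[1],1),bray(W,*e[0],60).round(1))
print("ball",bray(W,225+193/2.111,85+155/2.105,78).round(1))
# earlier frames for large & middle
for n,u,v,z in [("l",225+193/2.111,85+160/2.105,42),("t",225+193/2.111,85+160/2.105,51)]: print(n,bray(load(f"pics/{n}_wrist.npz"),u,v,z).round(1))
P=cloud(load("pics/A_side.npz"));
a=cv2.imread("pics/A_wrist.png")[130:250,250:380];cv2.imwrite("pics/c15.png",cv2.resize(a,None,fx=4.6,fy=4.6,interpolation=cv2.INTER_CUBIC))
```

```text
-1 [530.4 180.3] [ 9.9 22.3] [ -22.9 -193.7   60. ]
-1 [316.1 165. ] [45.3 53.6] [-9.2 -0.4 60. ]
4 [316.1 161.6] [30.1 32.2] [-6.2 -0.3 60. ]
ball [-0.3 -0.6 78. ]
l [-6.3 -0.2 42. ]
t [-5.5 -0.5 51. ]
```

View pics/c15.png

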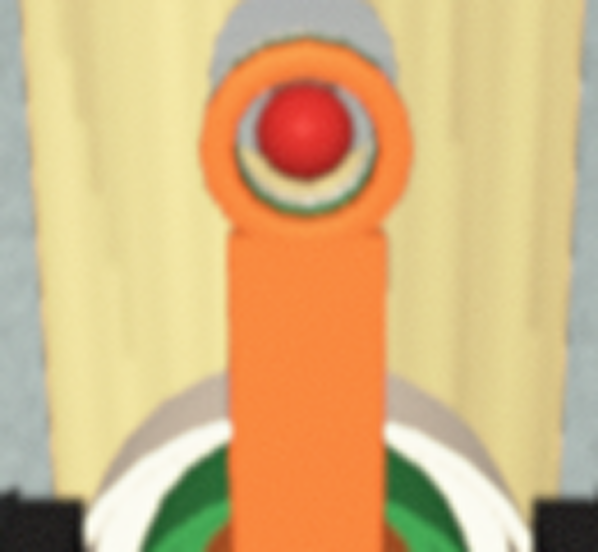

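>>> play_rows:
  increments:
    - {"translation": [0,0,-30],"rotation": [0,0,0],"claw": 0.6}
    - {"translation": [0,0,-30],"rotation": [0,0,0],"claw": 0.6}
    - {"translation": [0,0,-30],"rotation": [0,0,0],"claw": 0.6}
    - {"translation": [0,0,-30],"rotation": [0,0,0],"claw": 0.6}
    - {"translation": [0,0,-30],"rotation": [0,0,0],"claw": 0.6}
    - {"translation": [0,0,-30],"rotation": [0,0,0],"claw": 0.6}

```text
t: 22.75
position: [500.5, -146.3, 263.6]
orientation: [0.952, -0.166, 0.255, 0.044]
wrist_force: [0.5, -0.9, -0.6]
opening: 52.9
```

```bash
python3 snap.py B wrist,side
python3 - <<'E'
from bd import *
W=load("pics/B_wrist.npz")
b=W["color"];H=cv2.cvtColor(b,cv2.COLOR_BGR2HSV);m=cv2.inRange(H,(5,140,120),(17,255,255));m[190:]=0
ct,hi=cv2.findContours(m,cv2.RETR_CCOMP,cv2.CHAIN_APPROX_NONE)
for c,h in zip(ct,hi[0]):
    if len(c)>40 and h[3]>=0: e=cv2.fitEllipse(c);print(np.round(e[0],1),bray(W,*e[0],60).round(1))
A=cv2.imread("pics/A_side.png").astype(int);C=cv2.imread("pics/B_side.png").astype(int);print("side diff at stand",abs(A-C)[150:210,290:360].max())
E
```

```text
22.75 [ 500.5 -146.3  263.6] [ 0.9517 -0.1656  0.2547  0.0443] [-0.586 -0.316  2.109  0.16   0.846  1.254] [ 0.5 -0.9 -0.6] 52.9
[316.8 149.7] [-6.3 -0.4 60. ]
side diff at stand 27
```

Eye position is unchanged (-6.3, -0.4 mm), so everything is at rest. Handing in.

```bash
python3 -c "
from station import ctrl;print(ctrl.close_job())"
```

```text
the job is handed in; nothing more can be done
None
```

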